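Tighten the blade clamp to the first click

TASK

Take the torque wrench off its rubber mat, seat it fully down on the bar-shaped head of the clamp screw and let go of it, then take it by its handle and tighten the screw clockwise until the wrench clicks over. Stop at that first click, since pulling on overtightens the screw, then lift the wrench off and stand it back on its mat the way it stood, released. Leave the other things on the bench where they are.

Things in the scene. Friction and masses are not known exactly. Their poses are not given: they have to be found in the camera images.
- wrench_block (a point): Loose torque wrench, standing on its foot: centre of the square steel block on top of its head (28 x 28 mm, 44 mm high), to lift it by. x points from the head along the handle (before the click), z up. Round neck of 23 mm radius from 42 to 28 mm below this point; underside of foot 70 mm below it. Whole wrench about 0.5 kg, centre of mass about 12 mm from the block's axis towards the handle.
- wrench_foot (a point): Centre of the underside of the wrench's foot, on the head's axis; same axes as wrench_block. The foot is 74 mm (x) by 34 mm (y), 26 mm high, with a slot open underneath, along x: 62 mm long, 13.6 mm wide, 20 mm deep.
- wrench_grip (a point): Middle of the rubber handle grip, a level round bar of 24 mm diameter and 95 mm length, centre line 35 mm above the foot's underside, 150 mm out from the head's axis. x runs outwards along the handle.
- screw_bar (a point): Clamp screw's head: point on its upright axis, on top of its round steel flange (84 mm diameter, top 60 mm above the bench). On the flange stands a bar 56 mm long (along x), 10 mm wide, 14 mm high (above this point) with a rounded top; the wrench's slot drops over it, either way round, until the foot rests on the flange. z up. Nothing of the clamp is higher than the bar.
- clamp_screw (a joint): Angle (rad) of the clamp screw, growing clockwise seen from above (tightening). It starts between 0 and 0.25, turns with a friction of about 0.35 N m, stays where it is left, and is tight against a stop at 0.45.
- mat_top (a point): Centre of the upper face of the black rubber mat, fixed on the bench, 300 mm (x) by 150 mm (y), 4 mm thick. The wrench starts on it.
- file: Bystander: flat file with a wooden handle, about 245 mm long, lying on the bench; origin under it.
- scale_block: Bystander: dark wooden block 110 x 36 x 24 mm; origin under its centre.
- tin: Bystander: metal can 72 mm across and 70 mm high; origin under its centre.
- square: Bystander: steel try square, stock 100 mm, blade 130 mm, lying flat; origin under the stock.
- wrench_clutch (a joint): Click of the wrench: angle (rad) of the handle about the head's upright axis relative to the head, growing clockwise seen from above. 0 = not clicked. Swung clockwise it holds firm up to 0.8 N m (5 N at the grip), then gives way, snaps past 0.22 to its stop at 0.30 and stays kinked there (17 degrees): the one click. Pulling on against that stop overtightens the screw.
- wrench_flex (a joint): Springy bending of the handle, as an angle (rad) about the head's axis, clockwise seen from above, 20 N m per rad, so it tells the torque: 0.04 just before the click, about 0 after it. 0.12 (2.4 N m, 16 N at the grip) means that the screw is overtightened.
Mind the look-alikes: they are no part of the job. Leave any green or yellow look-alike of the part that bears wrench_block alone.

How it is judged:
By the outcome, as a careful person would: the job done as asked, in the order asked, and still so for the second after the job is handed in, with the robot touching nothing.
It also fails if it takes over 72 s, if anything falls off the work surface, if the arm or the gripper's body presses on something with over 40 N, if the wrist force passes 120 N, or if a joint passes its speed limit or range.

ROBOT

A 6-joint arm with a two-finger parallel gripper is mounted at the origin on the work surface. World frame = base frame: x ahead of the robot, y to its left, z up, the work surface at z = 0. Lengths are in m, angles in degrees, forces in N, time in s.
With the tool pointing down it reaches from about 0.375 to 0.9 m from the base axis. Payload 3.1 kg.
Tool frame: the origin (TCP) lies midway between the tips of the shut fingers; the grasp point (between the pads) lies 19 mm behind it; x points along the fingers, z is the direction in which the jaws open and shut, and the axes are right-handed (so a half turn about x gives the same grasp; the last joint's range is limited). The gripper opens to 87 mm and grips with 3 to 60 N. Pads are 19 mm wide; open, the fingers measure 117 mm over their backs; the gripper's body (75 mm by 190 mm) begins 51 mm behind the grasp point.
Start: joints at [64.83, 30.224, 82.088, -0, 67.689, -10.227], TCP at [0.161, 0.604, 0.223] pointing down, gripper open.
Joint ranges: [-176.69, 176.69], [-43.24, 126.21], [12.49, 139.97], [-82, 262], [0, 151.66], [-163.58, 163.58]. Speed limits (degrees/s): [159.86, 159.86, 180, 180, 180, 180].

INTERFACE

Orientations are given as a 3x3 rotation matrix whose columns are the frame's x, y, z axes.
In Python, from rig import * gives the robot as it stands.
- The arm moves only by the tool play_rows, never from a script. Its argument "rows" is a list that holds one entry, the list of rows, each a list of 7 numbers: the shift along the tool's x, y, z in m, then the turn, a rotation vector about the tool's x, y, z in degrees, then the finger opening in m, from 0 to 0.087. A call has 1 to 12 rows; each row is the pose to reach, as a shift and turn from the pose commanded when the call began, along the tool's axes at that moment; what a row does not reach only later rows make up. A row lasts 1/10 s, in which the tool goes at most 50 mm and 8.59 degrees, less where a joint would pass 70% of its speed; a pose out of reach is approached as far as the arm can. A call with a gripper value outside its range is refused whole. The fingers move at their own pace and stop on an object; the grip force is fixed at half the most. Time passes only in rows, so rows that repeat a pose let the fingers close. It gives the time, the measured TCP pose, the force and the opening at its end, in the units of the state.
- read_state(): the state, without advancing time (a new reading comes with each control period).
- capture(name): name is "side" or "top"; returns a dict with "pixels" (420x560x3 uint8, red, green, blue), "intrinsics" (3x3 intrinsics, pixels), "rvec" (rotation vector, rad) and "tvec" (3), from world to camera coordinates, as OpenCV has them. Camera axes: x right, y down, z forward; pixel columns grow to the right and rows downward; lengths in m; the calibration is good to about 2 mm. A picture is of the moment at which its call begins. There is no depth.
- hand_in(): hands the job in, once; it reports no verdict.
Trained networks look in the newest picture that a camera, given by its name, has taken for a name from the list of things; names that differ only in an ending like _2 or _b are one class to them, and where a whole thing is asked for, a point or a joint stands for the part that bears it (a point fixed in the world has none). Each returns a list of dicts, best first, with "p" (0 to 1); they miss things now and then, are a little off and sometimes report something else, mostly with a low value. They report only what shows in the picture. A call takes as long as a camera call. They do not tell look-alikes from the thing itself.
- trace(camera, target): "mask" (420x560 bool, what is visible of it) and "at" ([column, row] in pixels, amid what is visible of it).
The state is a dict: "time_s": time; "joint_positions": joint angles; "qvel": joint speeds; "tau": joint torques, N m; "position": TCP position; "tcp_rot": TCP orientation; "force": force on the tool from outside, world axes, zero at the start; "moment": the same for the moment, N m; "opening": opening from 0.0 (shut) to 1.0 (fully open).
Only numpy, scipy, OpenCV 4.12 (cv2) and the standard library are available. Lean on these libraries where they do the work, as an engineer would, in place of code of your own. Each camera call takes 0.05 s, during which the arm holds its last target.

## Working session

There is one attempt and no reset: what is moved stays moved. The work goes in short steps, Python scripts to look and compute and a tool call to move; the robot and the scene stay as the last step left them, time stands still between calls to the robot, and variables do not carry over. Pictures are saved under pics/ and viewed, and the job is handed in when it is done.

Besides the shell and the picture viewer there is one more tool, called after ">>>" as name(argument=value, ...) on one line, values as JSON. play_rows: Moves the arm, as the interface text tells. Its arguments: {"type":"object","properties":{"rows":{"type":"array"}},"required":["rows"]}

```bash
ls; mkdir -p pics
cat > h.py <<'E'
import numpy as np, cv2
from rig import *
def snap(cam,fn,crop=None,scale=1):
    c=capture(cam); im=c["pixels"][:,:,::-1].copy()
    if crop: 
        u0,v0,u1,v1=crop; im=im[v0:v1,u0:u1]
    if scale!=1: im=cv2.resize(im,None,fx=scale,fy=scale,interpolation=cv2.INTER_CUBIC)
    cv2.imwrite("pics/"+fn,im); return c
def P(c):
    R=cv2.Rodrigues(np.array(c["rvec"],float))[0]; t=np.array(c["tvec"],float).reshape(3); return np.array(c["intrinsics"]),R,t
def onplane(c,uv,z):
    K,R,t=P(c); d=R.T@np.linalg.solve(K,np.array([uv[0],uv[1],1.0])); o=-R.T@t
    s=(z-o[2])/d[2]; return o+s*d
def proj(c,X):
    K,R,t=P(c); q=K@(R@np.array(X,float)+t); return q[:2]/q[2]
E
python3 - <<'E'
from h import *
for n in("side","top"):
    c=snap(n,n+"0.png"); K,R,t=P(c); print(n,K.tolist(),(-R.T@t).round(3),R.round(2).tolist())
    for th in ["wrench_block","wrench_foot","wrench_grip","screw_bar","mat_top","file","scale_block","tin","square","clamp_screw"]:
        try:
            for d in trace(n,th): print(n,th,round(d["p"],2),np.round(d["at"]),d["mask"].sum())
        except Exception as e: print(th,e)
print(read_state())
E
```

```text
pics
side [[508.1535909028043, 0.0, 281.2477180727663], [0.0, 508.1535909028043, 200.04282056322086], [0.0, 0.0, 1.0]] [ 0.062 -0.744  1.026] [[0.89, -0.46, 0.0], [-0.33, -0.65, -0.68], [0.31, 0.61, -0.73]]
side wrench_block 0.68 [185. 123.] 716
side wrench_block 0.64 [262. 172.] 1063
side wrench_block 0.59 [145. 188.] 925
side wrench_foot 0.9 [144. 191.] 1003
side wrench_foot 0.57 [257. 175.] 961
side wrench_foot 0.56 [186. 125.] 780
side wrench_grip 0.91 [177. 187.] 508
side wrench_grip 0.72 [167. 110.] 264
side wrench_grip 0.56 [288. 163.] 446
side screw_bar 0.57 [352. 245.] 813
side mat_top 0.66 [286. 192.] 3327
side file 0.97 [381. 196.] 571
side file 0.66 [261. 174.] 1035
side scale_block 0.63 [238. 151.] 457
side tin 0.76 [288. 118.] 598
side tin 0.66 [445. 338.] 978
side square 0.85 [446. 336.] 1006
side clamp_screw 0.72 [295. 162.] 400
side clamp_screw 0.59 [356. 243.] 798
top [[469.44582182675003, 0.0, 284.8068576615405], [0.0, 469.44582182675003, 206.24002465682398], [0.0, 0.0, 1.0]] [ 0.285 -0.006  1.484] [[-0.02, -1.0, -0.02], [-0.99, 0.03, -0.12], [0.12, 0.01, -0.99]]
t
[... 604 characters left out ...]
01,  8.20875657e+01,  5.78990882e-04,
        6.76889152e+01, -1.02279176e+01]), 'qvel': array([-0.17536973, -0.00189662,  0.09772583,  0.02069365, -0.02127357,
       -0.08785229]), 'tau': array([-1.00360990e-03, -4.40021646e+01, -1.76988262e+01,  6.32907939e-02,
        5.05028875e-02, -7.71661519e-06]), 'position': array([0.16111857, 0.60385681, 0.22256545]), 'tcp_rot': array([[ 2.92371771e-06, -9.66186144e-01,  2.57845566e-01],
       [ 2.82030359e-05,  2.57845566e-01,  9.66186143e-01],
       [-1.00000000e+00,  4.44717223e-06,  2.80032502e-05]]), 'force': array([-0.61726462, -0.13888369,  0.22086574]), 'moment': array([0.01417684, 0.01758763, 0.0349893 ]), 'opening': 1.0006012710637333}
```

View pics/side0.png

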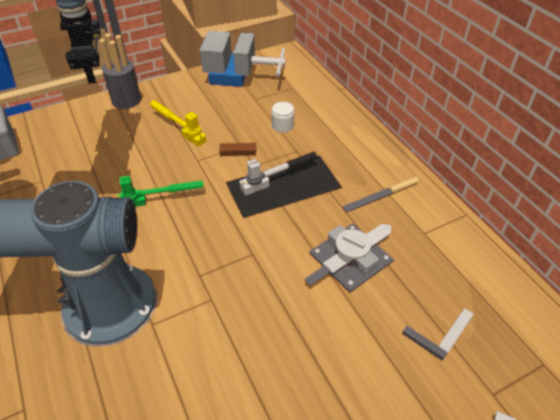

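View pics/top0.png

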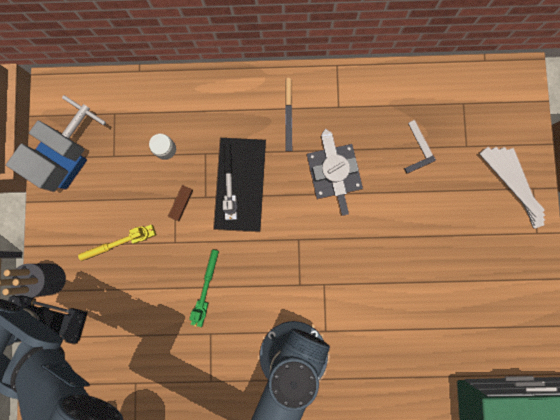

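Three candidates: steel wrench on the black mat (top ~230,205; side ~253,175), green one (top 200,315; side 128,190) and yellow one (top 145,233; side 195,130). The steel one on the mat fits. I'll confirm it in enlarged crops.

Run:
```python
from h import *
c=snap("top","topA.png",(200,130,380,240),4.4)
c=snap("side","sideA.png",(220,140,410,290),4)
```

```text
(no output)
```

View pics/topA.png

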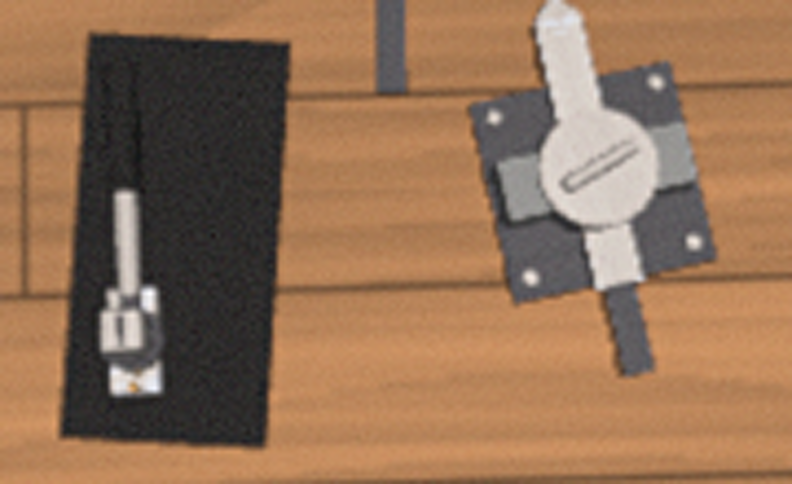

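View pics/sideA.png

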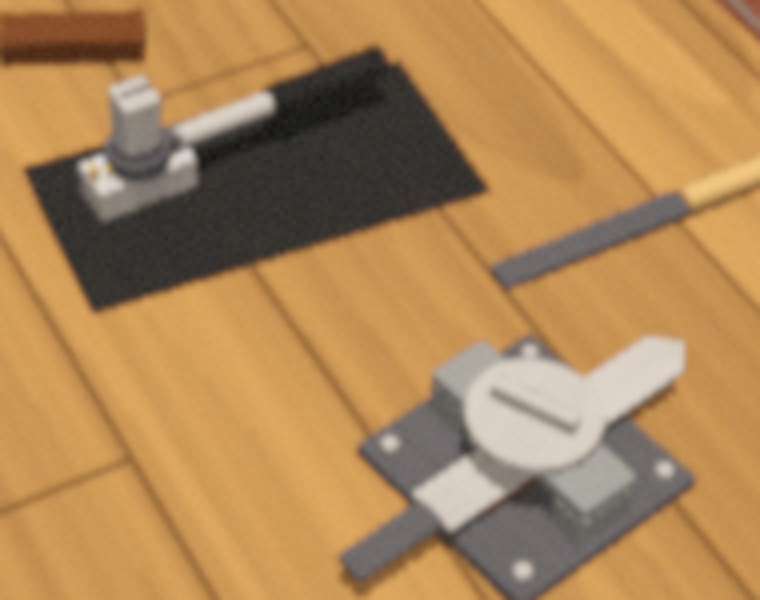

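Run:
```python
from h import *
c=snap("top","tW.png",(215,175,255,225),12)
c=snap("top","tS.png",(305,140,370,195),12)
c=snap("side","sW.png",(235,150,325,205),8)
c=snap("side","sS.png",(330,225,385,270),12)
```

```text
(no output)
```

View pics/tW.png

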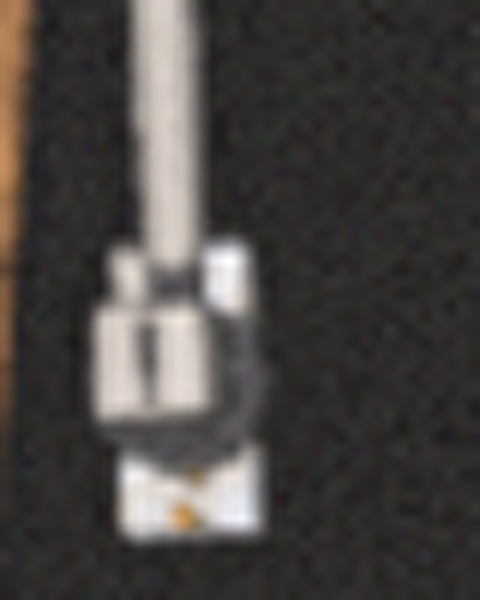

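View pics/tS.png

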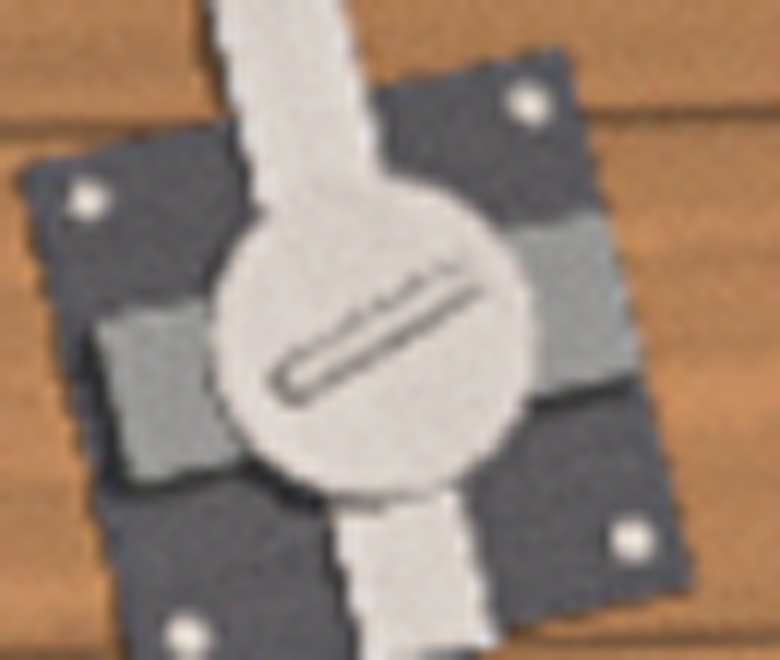

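View pics/sW.png

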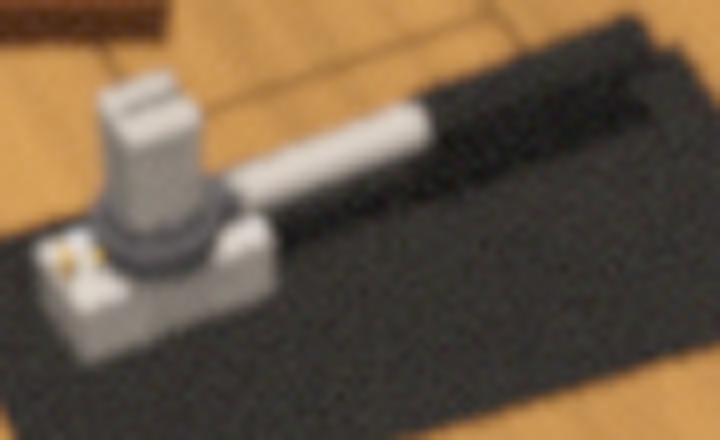

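View pics/sS.png

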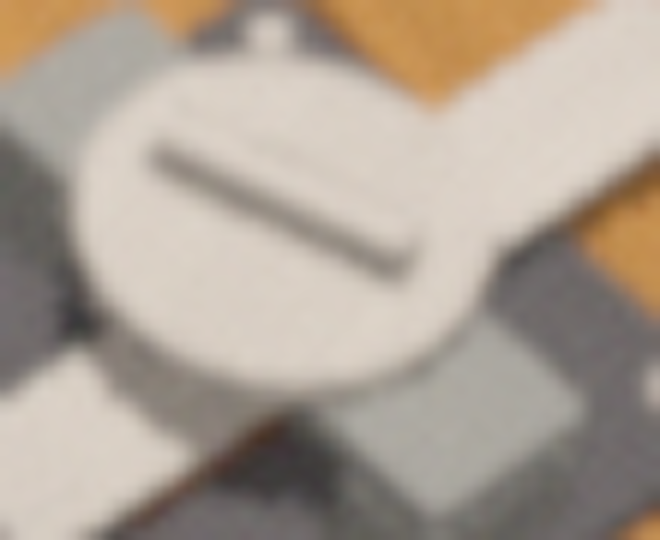

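```bash
cat > fit.py <<'E'
from h import *
from scipy.optimize import least_squares
def Z(p,s,o): return [(p[0]+.5)/s-.5+o[0],(p[1]+.5)/s-.5+o[1]]
def fitw(T,S,z0,x0,zfree=True):
    # T,S: (cam,[(model pt, uv)])
    obs=T+S
    def f(p):
        r=[];c_,s_=np.cos(p[2]),np.sin(p[2])
        for c,m,uv in obs:
            X=[p[0]+c_*m[0]-s_*m[1],p[1]+s_*m[0]+c_*m[1],p[3]+m[2]]
            r+=list((proj(c,X)-uv))
        r.append((p[3]-z0)/ (0.001 if zfree else 1e-6))
        return r
    return least_squares(f,x0,x_scale=[.01,.01,.1,.001]),f
E
python3 - <<'E'
from fit import *
ct=capture("top");cs=capture("side")
b=.014;h=.092
T=[((b,b,h),(95,305)),((b,-b,h),(210,303)),((-b,-b,h),(212,412)),((-b,b,h),(98,420)),((.037,.017,.026),(112,248)),((.037,-.017,.026),(253,242)),((-.037,.017,.026),(120,530)),((-.037,-.017,.026),(264,530))]
S=[((b,b,h),(165,68)),((b,-b,h),(200,103)),((-b,-b,h),(120,132)),((-b,b,h),(98,92)),((-.037,-.017,0),(88,362)),((.037,-.017,0),(275,295)),((-.037,.017,.026),(38,243)),((-.037,-.017,.026),(80,310)),((.037,-.017,.026),(272,235))]
T=[(ct,m,np.array(Z(u,12,(215,175)))) for m,u in T]
S=[(cs,m,np.array(Z(u,8,(235,150)))) for m,u in S]
for n,(t,s) in {"both":(T,S),"top":(T,[]),"side":([],S)}.items():
    r,f=fitw(t,s,.004,[.45,.1,0,.004]); print(n,r.x.round(4),np.degrees(r.x[2]).round(2)); 
    if n=="both": print(np.round(r.fun[:-1].reshape(-1,2),1).tolist())
# grip line in top
# flange
th=np.linspace(0,2*np.pi,200)
def bb(c,x,y,z=.06):
    q=np.array([proj(c,[x+.042*np.cos(a),y+.042*np.sin(a),z]) for a in th]); return np.r_[q.min(0),q.max(0)]
tb=np.r_[Z((213,177),12,(305,140)),Z((537,492),12,(305,140))]
sb=np.r_[Z((75,53),12,(330,225)),Z((497,386),12,(330,225))]
for n,L in {"both":[(ct,tb),(cs,sb)],"top":[(ct,tb)],"side":[(cs,sb)]}.items():
    r=least_squares(lambda p:np.concatenate([bb(c,*p)-o for c,o in L]),[.4,-.1]); print("flange",n,r.x.round(4),r.fun.round(1))
for z in(.060,.067,.074):
  for c,a,bb_,s,o,n in [(ct,(295,403),(480,290),12,(305,140),"top low"),(ct,(285,365),(460,268),12,(305,140),"top up"),(cs,(150,158),(400,272),12,(330,225),"side")]:
    A=onplane(c,Z(a,s,o),z);B=onplane(c,Z(bb_,s,o),z);d=B-A
    print(n,z,A.round(4)[:2],B.round(4)[:2],"len",np.linalg.norm(d).round(4),"ang",np.degrees(np.arctan2(d[1],d[0])).round(1))
# mat corners from topA picks
M=np.array([onplane(ct,Z(p,4.4,(200,130)),.004)[:2] for p in [(90,34),(290,43),(265,446),(61,437)]]); print("mat",M.round(4).tolist(),M.mean(0))
E
```

```text
both [0.4582 0.1856 0.0137 0.0042] 0.79
[[-0.1, 0.1], [-0.3, -0.1], [-0.2, 0.1], [-0.1, -0.2], [0.5, 0.3], [-0.4, 0.4], [0.4, 0.3], [-0.7, -0.1], [0.3, -0.6], [0.6, 1.3], [1.1, 1.0], [-0.6, -0.3], [-0.5, -0.3], [-0.2, -0.7], [0.1, 0.3], [0.0, -0.3], [0.1, 0.2]]
top [0.4585 0.1853 0.0168 0.004 ] 0.96
side [0.4581 0.1862 0.0133 0.004 ] 0.76
flange both [ 0.5686 -0.1461] [-0.  -0.2  0.3  0.4  0.1 -0.  -0.1 -0.4]
flange top [ 0.569  -0.1456] [-0.2 -0.3  0.2  0.3]
flange side [ 0.5682 -0.1466] [ 0.1  0.2 -0.1 -0.2]
top low 0.06 [ 0.5515 -0.1245] [ 0.5797 -0.173 ] len 0.056 ang -59.9
top up 0.06 [ 0.5615 -0.1223] [ 0.5856 -0.1681] len 0.0517 ang -62.3
side 0.06 [ 0.5518 -0.1215] [ 0.5808 -0.1691] len 0.0557 ang -58.6
top low 0.067 [ 0.5502 -0.124 ] [ 0.5782 -0.1722] len 0.0558 ang -59.9
top up 0.067 [ 0.5601 -0.1218] [ 0.5841 -0.1673] len 0.0514 ang -62.3
side 0.067 [ 0.5482 -0.126 ] [ 0.577  -0.1732] len 0.0553 ang -58.6
top low 0.074 [ 0.5489 -0.1234] [ 0.5768 -0.1713] len 0.0555 ang -59.9
top up 0.074 [ 0.5588 -0.1212] [ 0.5826 -0.1665] len 0.0512 ang -62.3
side 0.074 [ 0.5447 -0.1305] [ 0.5733 -0.1774] len 0.0549 ang -58.6
mat [[0.6893, 0.2191], [0.6783, 0.072], [0.3826, 0.0958], [0.3929, 0.2425]] [0.53577777 0.15735259]
```

```bash
cat > mv.py <<'E'
from h import *
def go(x,y,z,jaw=None):
    s=read_state(); R=s["tcp_rot"]; p=s["position"]
    c=np.degrees(np.arctan2(R[1,2],R[0,2]))
    d=R.T@(np.array([x,y,z])-p)
    print("t",round(s["time_s"],2),"pos",p.round(4),"jaw",c.round(2),"F",s["force"].round(1),"M",s["moment"].round(2),"open",round(s["opening"],3),"q",s["joint_positions"].round(1))
    print("shift",d.round(4),"rx",None if jaw is None else round(-((jaw-c+180)%360-180),2), "dist",np.linalg.norm(d).round(3))
E
python3 - <<'E'
from fit import *; from mv import go
ct=capture("top")
a=onplane(ct,Z((174,250),12,(215,175)),.039+.006);b=onplane(ct,Z((165,2),12,(215,175)),.045)
d=b-a;print(a,b,np.degrees(np.arctan2(d[1],d[0])))
go(.4582,.1856,.16,91)
E
```

```text
[0.49287851 0.18654942 0.045     ] [0.558001   0.18820273 0.045     ] 1.454290436902248
t 1.55 pos [0.1611 0.6039 0.2226] jaw 75.06 F [-0.   0.6  0.1] M [ 0.    0.   -0.01] open 1.002 q [ 64.8  30.2  82.1  -0.   67.7 -10.2]
shift [ 0.0626 -0.3949 -0.3275] rx -15.94 dist 0.517
```

>>> play_rows(rows=[[[0.0,-0.02,-0.017,0,0,0,0.087],[0.005,-0.05,-0.042,-3,0,0,0.087],[0.01,-0.09,-0.075,-5,0,0,0.087],[0.015,-0.13,-0.108,-7,0,0,0.087],[0.02,-0.17,-0.141,-9,0,0,0.087],[0.03,-0.21,-0.174,-11,0,0,0.087],[0.04,-0.25,-0.207,-13,0,0,0.087],[0.05,-0.29,-0.24,-15,0,0,0.087],[0.06,-0.33,-0.274,-16,0,0,0.087],[0.0626,-0.365,-0.303,-16,0,0,0.087],[0.0626,-0.39,-0.3235,-16,0,0,0.087],[0.0626,-0.3949,-0.3275,-16,0,0,0.087]]])

```text
time_s: 2.75
position: [0.4624, 0.182, 0.1601]
tcp_rot: [[0.004, -1.0, -0.013], [-0.001, -0.013, 1.0], [-1.0, -0.004, -0.001]]
force: [0.3, 0.1, -0.0]
opening: 0.996
```

Run:
```python
from mv import *
go(.4582,.1856,.056,91)
c=snap("side","s1.png",(200,60,340,230),4)
```

```text
t 2.75 pos [0.4624 0.182  0.1601] jaw 90.73 F [ 0.3  0.1 -0. ] M [0.04 0.02 0.06] open 0.996 q [ 8.60e+00  2.57e+01  1.04e+02 -1.00e-01  5.00e+01 -8.21e+01]
shift [0.1041 0.0045 0.0037] rx -0.27 dist 0.104
```

View pics/s1.png

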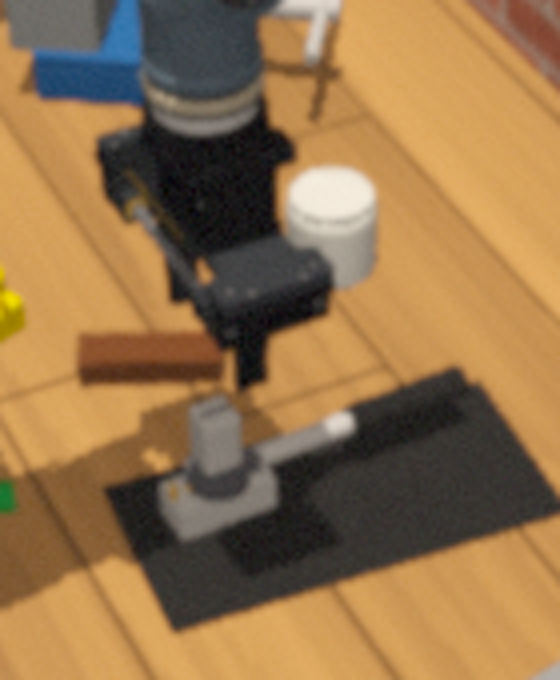

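>>> play_rows(rows=[[[0.02,0,0,0,0,0,0.087],[0.04,0,0,0,0,0,0.087],[0.06,0,0,0,0,0,0.087],[0.06,0,0,0,0,0,0.087]]])

```text
time_s: 3.2
position: [0.4554, 0.1864, 0.0982]
tcp_rot: [[-0.006, -1.0, -0.02], [-0.001, -0.02, 1.0], [-1.0, 0.006, -0.0]]
force: [-0.9, -0.0, -0.4]
opening: 0.998
```

Run:
```python
from mv import *
go(.4582,.1856,.056,91)
```

```text
t 3.2 pos [0.4554 0.1864 0.0982] jaw 91.14 F [-0.9 -0.  -0.4] M [ 0.05  0.02 -0.01] open 0.998 q [  9.2  31.8 107.1   0.   41.4 -81.9]
shift [ 0.0422 -0.003  -0.0009] rx 0.14 dist 0.042
```

>>> play_rows(rows=[[[0.02,0,0,0,0,0,0.087],[0.04,0,0,0,0,0,0.087],[0.043,0,0,0,0,0,0.087],[0.043,0,0,0,0,0,0.087],[0.043,0,0,0,0,0,0.06],[0.043,0,0,0,0,0,0.045],[0.043,0,0,0,0,0,0.034],[0.043,0,0,0,0,0,0.034]]])

```text
time_s: 4.0
position: [0.4585, 0.1856, 0.0575]
tcp_rot: [[0.001, -1.0, -0.018], [0.0, -0.018, 1.0], [-1.0, -0.001, 0.0]]
force: [0.2, -0.5, 0.2]
opening: 0.721
```

Run:
```python
from mv import *
go(.4582,.1856,.056,91)
c=snap("side","s2.png",(200,80,340,230),4)
c=snap("top","t2.png",(180,120,280,240),5)
```

```text
t 4.0 pos [0.4585 0.1856 0.0575] jaw 91.05 F [ 0.2 -0.5  0.2] M [0.03 0.02 0.02] open 0.721 q [  9.1  36.3 108.3   0.   35.4 -82. ]
shift [ 0.0015  0.0003 -0.    ] rx 0.05 dist 0.002
```

View pics/s2.png

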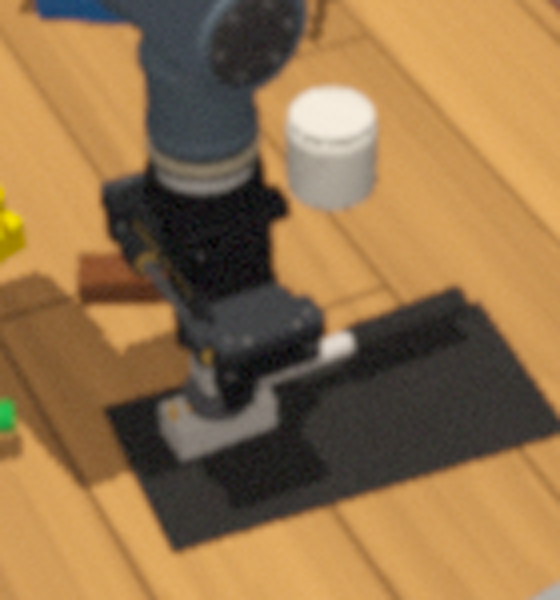

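>>> play_rows(rows=[[[0,0,0,0,0,0,0.04],[0,0,0,0,0,0,0.03],[0,0,0,0,0,0,0.0],[0,0,0,0,0,0,0.0],[0,0,0,0,0,0,0.0],[0,0,0,0,0,0,0.0],[0,0,0,0,0,0,0.0],[0,0,0,0,0,0,0.0]]])

```text
time_s: 4.9
position: [0.4582, 0.1856, 0.0569]
tcp_rot: [[-0.0, -1.0, -0.019], [-0.0, -0.019, 1.0], [-1.0, 0.0, -0.0]]
force: [0.7, 0.3, 0.1]
opening: 0.316
```

Run:
```python
from mv import *
go(.4582,.1856,.056,91)
```

```text
t 4.9 pos [0.4582 0.1856 0.0569] jaw 91.06 F [0.7 0.3 0.1] M [0.05 0.02 0.11] open 0.316 q [  9.1  36.3 108.3  -0.   35.3 -82. ]
shift [0.0009 0.     0.    ] rx 0.06 dist 0.001
```

>>> play_rows(rows=[[[-0.002,0,0,0,0,0,0.0],[-0.006,0,0,0,0,0,0.0],[-0.015,0,0,0,0,0,0.0],[-0.03,0,0,0,0,0,0.0],[-0.045,0,0,0,0,0,0.0],[-0.065,0,0,0,0,0,0.0],[-0.09,0,0,0,0,0,0.0],[-0.11,0,0,0,0,0,0.0],[-0.12,0,0,0,0,0,0.0],[-0.12,0,0,0,0,0,0.0]]])

```text
time_s: 5.9
position: [0.4588, 0.1857, 0.1784]
tcp_rot: [[0.003, -1.0, -0.018], [0.001, -0.018, 1.0], [-1.0, -0.003, 0.0]]
force: [0.8, -0.1, -4.3]
opening: 0.319
```

Run:
```python
from mv import *
go(.5686,-.1461,.175,30)
c=snap("side","s3.png",(200,80,340,230),4)
```

```text
t 5.9 pos [0.4588 0.1857 0.1784] jaw 91.06 F [ 0.8 -0.1 -4.3] M [-0.    0.04 -0.08] open 0.319 q [  9.1  23.9 103.3   0.   52.6 -82. ]
shift [ 0.0036 -0.1036 -0.3338] rx 61.06 dist 0.35
```

View pics/s3.png

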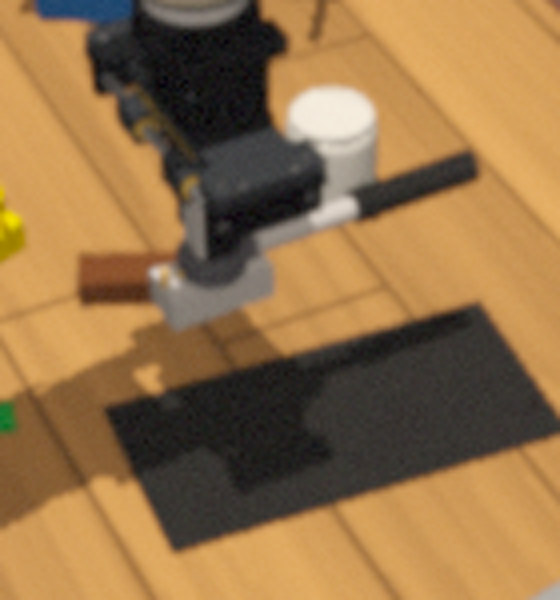

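>>> play_rows(rows=[[[0,-0.003,-0.01,2,0,0,0.0],[0,-0.01,-0.033,6,0,0,0.0],[0,-0.02,-0.066,12,0,0,0.0],[0,-0.031,-0.1,18,0,0,0.0],[0,-0.042,-0.135,24,0,0,0.0],[0,-0.053,-0.17,30,0,0,0.0],[0,-0.064,-0.205,36,0,0,0.0],[0,-0.074,-0.24,42,0,0,0.0],[0,-0.084,-0.27,48,0,0,0.0],[0,-0.093,-0.3,54,0,0,0.0],[0,-0.1,-0.325,59,0,0,0.0],[0.0,-0.1036,-0.3338,61,0,0,0.0]]])

```text
time_s: 7.15
position: [0.568, -0.1498, 0.1753]
tcp_rot: [[-0.001, -0.496, 0.868], [-0.001, 0.868, 0.496], [-1.0, 0.0, -0.001]]
force: [-0.4, -0.2, -6.1]
opening: 0.322
```

>>> play_rows(rows=[[[0,0,0,0,0,0,0.0],[0,0,0,0,0,0,0.0],[0.01,0,0,0,0,0,0.0],[0.02,0,0,0,0,0,0.0],[0.03,0,0,0,0,0,0.0],[0.03,0,0,0,0,0,0.0],[0.03,0,0,0,0,0,0.0],[0.03,0,0,0,0,0,0.0]]])

```text
time_s: 7.95
position: [0.5683, -0.1463, 0.1472]
tcp_rot: [[0.001, -0.501, 0.865], [-0.0, 0.865, 0.501], [-1.0, -0.001, 0.0]]
force: [-0.2, 0.4, -4.6]
opening: 0.318
```

Run:
```python
from mv import *
go(.5686,-.1461,.113,30)
c=snap("side","s4.png",(300,170,440,290),5)
c=snap("top","t4.png",(290,120,400,220),6)
```

```text
t 7.95 pos [ 0.5683 -0.1463  0.1472] jaw 30.07 F [-0.2  0.4 -4.6] M [ 0.01  0.04 -0.01] open 0.318 q [-25.3  32.8  91.8  -0.   55.4 -55.4]
shift [0.0342 0.0001 0.0003] rx 0.07 dist 0.034
```

View pics/s4.png

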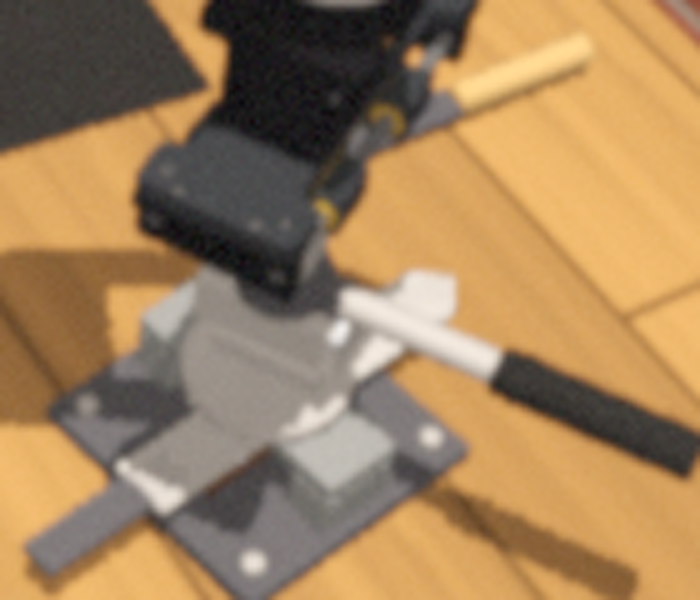

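View pics/t4.png

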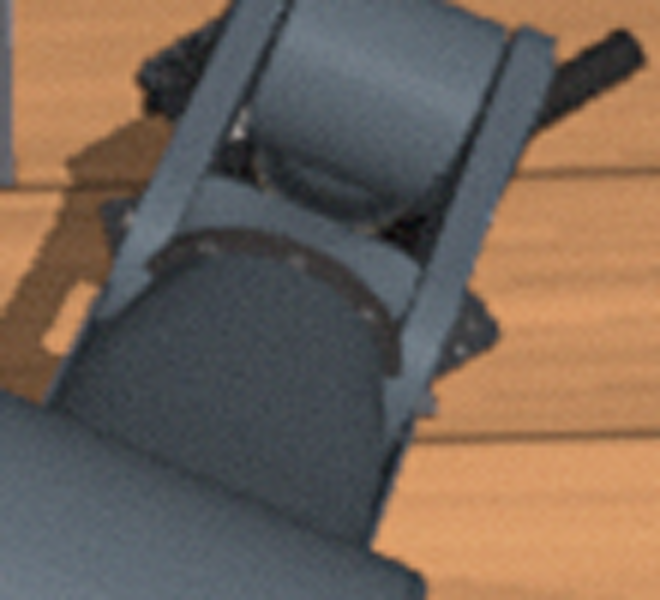

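>>> play_rows(rows=[[[0.006,0,0,0,0,0,0.0],[0.012,0,0,0,0,0,0.0],[0.017,0,0,0,0,0,0.0],[0.02,0,0,0,0,0,0.0],[0.022,0,0,0,0,0,0.0],[0.024,0,0,0,0,0,0.0],[0.024,0,0,0,0,0,0.0]]])

```text
time_s: 8.75
position: [0.5679, -0.1462, 0.1227]
tcp_rot: [[-0.0, -0.501, 0.866], [0.0, 0.866, 0.501], [-1.0, 0.0, -0.0]]
force: [0.1, 0.0, -5.4]
opening: 0.319
```

Run:
```python
from mv import *
go(.5686,-.1461,.113,30)
c=snap("side","s5.png",(310,200,410,275),8)
```

```text
t 8.75 pos [ 0.5679 -0.1462  0.1227] jaw 30.06 F [ 0.1  0.  -5.4] M [ 0.01  0.05 -0.01] open 0.319 q [-25.3  34.7  92.8  -0.   52.5 -55.4]
shift [ 0.0097 -0.0003  0.0007] rx 0.06 dist 0.01
```

View pics/s5.png

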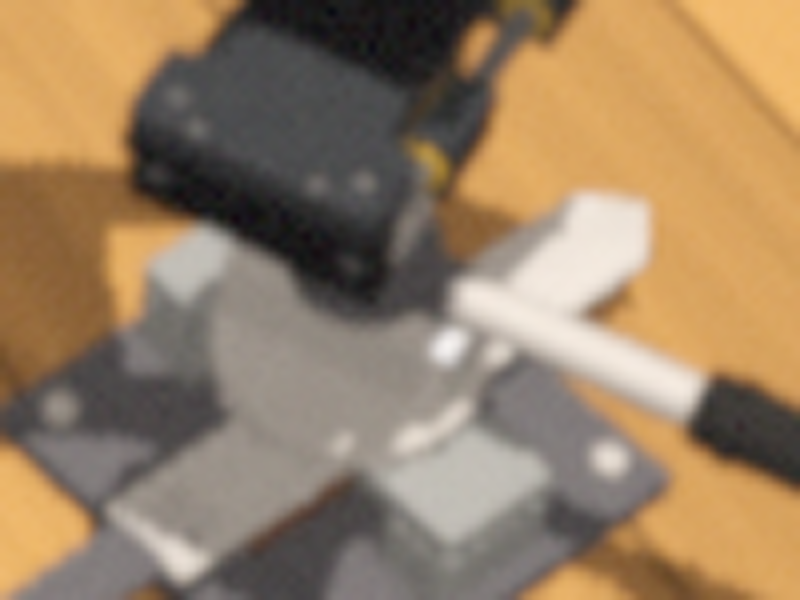

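>>> play_rows(rows=[[[0.003,0,0,0,0,0,0.0],[0.006,0,0,0,0,0,0.0],[0.008,0,0,0,0,0,0.0],[0.0095,0,0,0,0,0,0.0],[0.0095,0,0,0,0,0,0.0]]])

```text
time_s: 9.3
position: [0.5678, -0.1462, 0.1132]
tcp_rot: [[-0.0, -0.501, 0.866], [0.0, 0.866, 0.501], [-1.0, 0.0, -0.0]]
force: [0.7, -0.0, -5.2]
opening: 0.322
```

Run:
```python
from mv import *
go(.5686,-.1461,.113,30)
```

```text
t 9.3 pos [ 0.5678 -0.1462  0.1132] jaw 30.06 F [ 0.7 -0.  -5.2] M [-0.03  0.07  0.01] open 0.322 q [-25.3  35.5  93.2  -0.   51.3 -55.4]
shift [ 0.0002 -0.0003  0.0007] rx 0.06 dist 0.001
```

>>> play_rows(rows=[[[0.0008,0,0,0,0,0,0.0],[0.0015,0,0,0,0,0,0.0],[0.0015,0,0,0,0,0,0.0]]])

```text
time_s: 9.6
position: [0.5681, -0.1463, 0.1129]
tcp_rot: [[0.001, -0.501, 0.865], [-0.0, 0.865, 0.501], [-1.0, -0.001, 0.0]]
force: [-2.2, 0.2, 2.4]
opening: 0.322
```

>>> play_rows(rows=[[[0.0005,0,0,0,0,0,0.03],[0.0005,0,0,0,0,0,0.04],[0.0,0,0,0,0,0,0.06],[0.0,0,0,0,0,0,0.087],[0.0,0,0,0,0,0,0.087],[0.0,0,0,0,0,0,0.087],[0.0,0,0,0,0,0,0.087]]])

```text
time_s: 10.3
position: [0.568, -0.1462, 0.1119]
tcp_rot: [[-0.0, -0.501, 0.866], [0.0, 0.866, 0.501], [-1.0, 0.0, -0.0]]
force: [-0.2, 0.4, -0.5]
opening: 0.806
```

>>> play_rows(rows=[[[-0.005,0,0,0,0,0,0.087],[-0.02,0,0,0,0,0,0.087],[-0.045,0,0,0,0,0,0.087],[-0.07,0,0,0,0,0,0.087],[-0.09,0,0,0,0,0,0.087],[-0.095,0,0,0,0,0,0.087],[-0.095,-0.03,0,0,0,0,0.087],[-0.095,-0.06,0,0,0,0,0.087],[-0.095,-0.1,0,0,0,0,0.087],[-0.095,-0.13,0,0,0,0,0.087],[-0.095,-0.15,0,0,0,0,0.087],[-0.095,-0.15,0,0,0,0,0.087]]])

```text
time_s: 11.5
position: [0.6436, -0.2787, 0.2056]
tcp_rot: [[0.0, -0.499, 0.867], [-0.001, 0.867, 0.499], [-1.0, -0.001, -0.0]]
force: [-0.4, 0.7, -0.5]
opening: 1.001
```

Run:
```python
from mv import *
go(.6436,-.276,.15,30)
c=snap("side","s6.png",(310,180,450,285),5.6)
c=snap("top","t6.png",(290,90,420,220),5)
```

```text
t 11.5 pos [ 0.6436 -0.2787  0.2056] jaw 29.92 F [-0.4  0.7 -0.5] M [-0.    0.07 -0.01] open 1.001 q [-32.5  37.3  71.   -0.   71.7 -62.4]
shift [0.0556 0.0024 0.0013] rx -0.08 dist 0.056
```

View pics/s6.png

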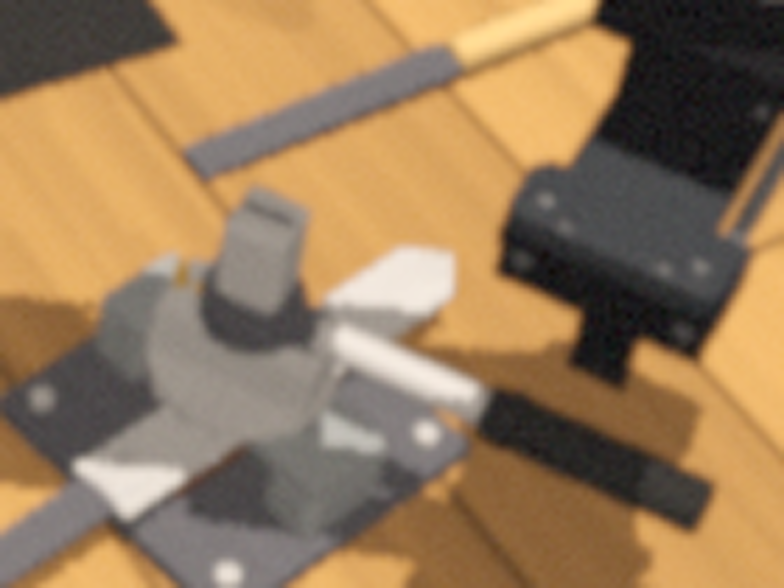

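View pics/t6.png

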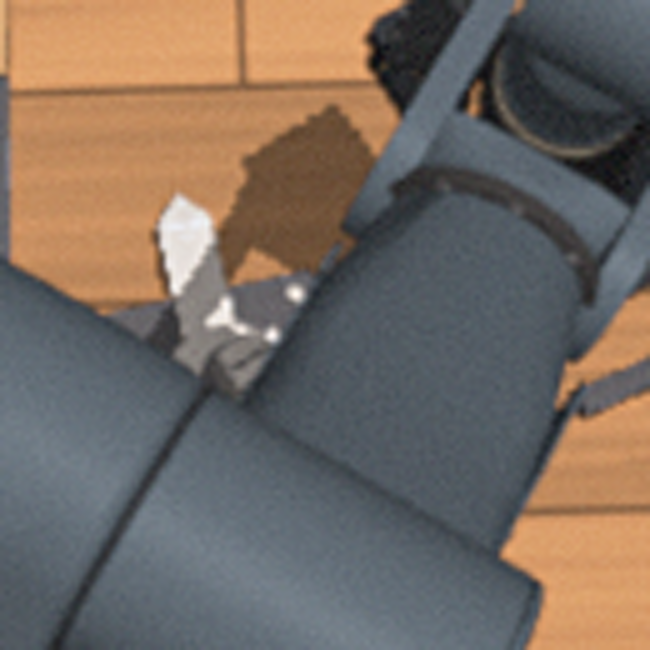

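Run:
```python
from h import *
c=capture("side"); im=c["pixels"][180:285,310:450,::-1]; s=5.6
im=cv2.resize(im,None,fx=s,fy=s,interpolation=cv2.INTER_CUBIC)
def dr(yaw,z0,col,o=(.568,-.1463)):
    a=np.radians(yaw);C,S=np.cos(a),np.sin(a)
    q=lambda m:tuple(int(round(v)) for v in (proj(c,[o[0]+C*m[0]-S*m[1],o[1]+S*m[0]+C*m[1],z0+m[2]])+.5-np.array([310,180]))*s-.5)
    b=.014
    for z in(.092,.048):
        cv2.polylines(im,[np.array([q((i*b,j*b,z)) for i,j in((1,1),(1,-1),(-1,-1),(-1,1))])],True,col,1)
    for z in(0,.026):
        cv2.polylines(im,[np.array([q((i*.037,j*.017,z)) for i,j in((1,1),(1,-1),(-1,-1),(-1,1))])],True,col,1)
    for y in(-.012,.012): cv2.line(im,q((.1025,y,.035)),q((.1975,y,.035)),col,1)
dr(-60,.060,(0,255,0))
cv2.imwrite("pics/s7.png",im)
```

```text
(no output)
```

View pics/s7.png

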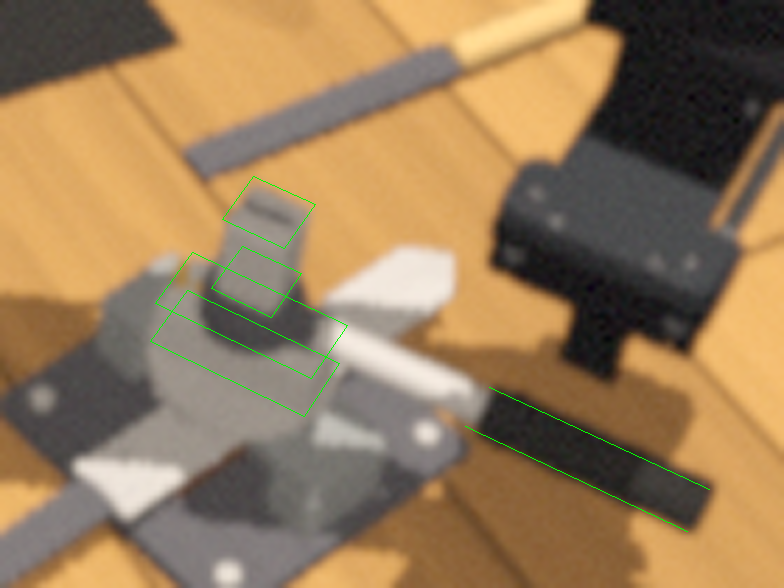

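Run:
```python
from h import *
c=capture("side"); im=c["pixels"][200:262,330:384,::-1]
im=cv2.resize(im,None,fx=9.5,fy=9.5,interpolation=cv2.INTER_CUBIC).astype(float)
im=np.clip((im-20)*1.6,0,255).astype(np.uint8)
cv2.imwrite("pics/s8.png",im)
```

```text
(no output)
```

View pics/s8.png

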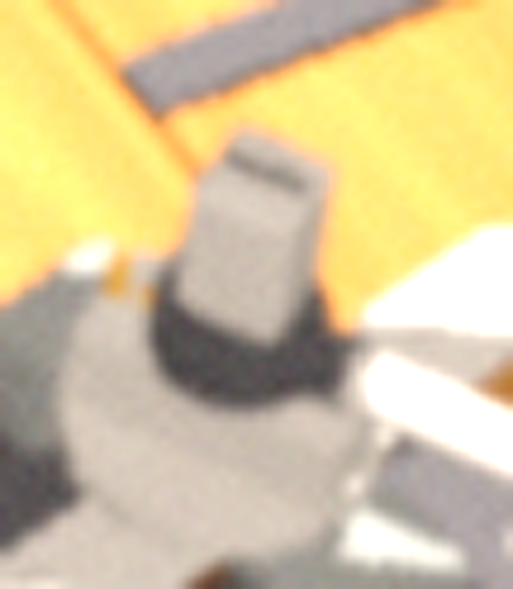

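>>> play_rows(rows=[[[0.02,0,0,0,0,0,0.06],[0.05,0,0,0,0,0,0.06],[0.08,0,0,0,0,0,0.06],[0.105,0,0,0,0,0,0.06],[0.12,0,0,0,0,0,0.06],[0.129,0,0,0,0,0,0.06],[0.129,0,0,0,0,0,0.06],[0.129,0,0,0,0,0,0.06]]])

```text
time_s: 12.5
position: [0.6438, -0.2762, 0.0791]
tcp_rot: [[0.002, -0.501, 0.865], [-0.001, 0.865, 0.501], [-1.0, -0.002, 0.001]]
force: [0.3, -0.6, -0.2]
opening: 0.688
```

Run:
```python
from mv import *
go(.643,-.2762,.076,30)
c=snap("side","s9.png",(330,180,460,285),6)
```

```text
t 12.5 pos [ 0.6438 -0.2762  0.0791] jaw 30.07 F [ 0.3 -0.6 -0.2] M [-0.08  0.07 -0.03] open 0.688 q [-32.3  45.3  76.4   0.   58.1 -62.4]
shift [ 0.0031  0.0004 -0.0007] rx 0.07 dist 0.003
```

View pics/s9.png

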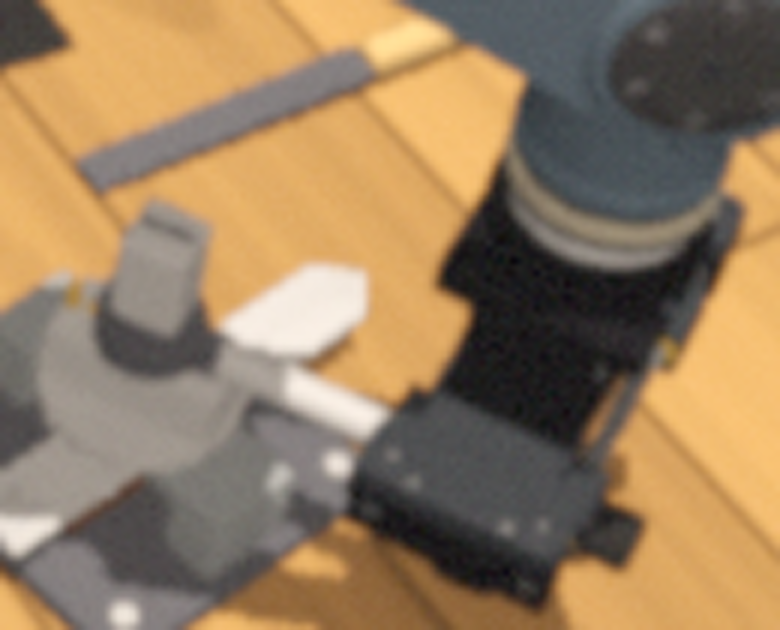

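>>> play_rows(rows=[[[0.002,0,0,0,0,0,0.04],[0.002,0,0,0,0,0,0.03],[0.002,0,0,0,0,0,0.02],[0.002,0,0,0,0,0,0.0],[0.002,0,0,0,0,0,0.0],[0.002,0,0,0,0,0,0.0],[0.002,0,0,0,0,0,0.0],[0.002,0,0,0,0,0,0.0]]])

```text
time_s: 13.35
position: [0.6433, -0.2761, 0.076]
tcp_rot: [[0.0, -0.501, 0.866], [-0.0, 0.866, 0.501], [-1.0, -0.0, 0.0]]
force: [0.5, 0.4, 0.0]
opening: 0.266
```

Run:
```python
from mv import *
go(.643,-.2762,.076,30)
```

```text
t 13.35 pos [ 0.6433 -0.2761  0.076 ] jaw 30.05 F [0.5 0.4 0. ] M [-0.06 -0.04  0.05] open 0.266 q [-32.4  45.5  76.5   0.   57.9 -62.4]
shift [ 0.      0.0001 -0.0003] rx 0.05 dist 0.0
```

>>> play_rows(rows=[[[0,0.0,-0.0026,1,0,0,0.0],[0,0.0001,-0.0052,2,0,0,0.0],[0,0.0003,-0.0092,3.5,0,0,0.0],[0,0.0006,-0.0131,5,0,0,0.0],[0,0.001,-0.017,6.5,0,0,0.0],[0,0.0015,-0.0209,8,0,0,0.0],[0,0.0018,-0.0235,9,0,0,0.0]]])

```text
time_s: 14.05
position: [0.6217, -0.2859, 0.0759]
tcp_rot: [[0.0, -0.357, 0.934], [0.001, 0.934, 0.357], [-1.0, 0.001, 0.001]]
force: [3.0, 3.2, 0.4]
opening: 0.265
```

```bash
cat > ht.py <<'E'
from mv import *
def ang():
    s=read_state();R=s["tcp_rot"];p=s["position"];o=np.array([.5684,-.1462])
    g=p[:2]-o;u=g/np.hypot(*g);cw=np.array([u[1],-u[0]])
    F=s["force"];M=s["moment"]
    print("t",round(s["time_s"],2),"handle",np.degrees(np.arctan2(g[1],g[0])).round(2),"r",np.hypot(*g).round(4),"z",p[2].round(4),"jaw",np.degrees(np.arctan2(R[1,2],R[0,2])).round(2),"Fcw",(F[:2]@cw).round(2),"Frad",(F[:2]@u).round(2),"Fz",F[2].round(2),"Mz",M[2].round(2),"op",round(s["opening"],3))
if __name__=="__main__": ang()
E
python3 ht.py
```

```text
t 14.05 handle -69.13 r 0.1495 z 0.0759 jaw 20.92 Fcw -3.91 Frad -1.95 Fz 0.36 Mz -0.16 op 0.265
```

>>> play_rows(rows=[[[0,0.0,-0.0013,0.5,0,0,0.0],[0,0.0,-0.0026,1,0,0,0.0],[0,0.0001,-0.0039,1.5,0,0,0.0]]])

```text
time_s: 14.35
position: [0.6181, -0.2873, 0.0759]
tcp_rot: [[-0.0, -0.334, 0.943], [0.001, 0.943, 0.334], [-1.0, 0.001, 0.0]]
force: [2.5, 2.9, 0.3]
opening: 0.268
```

```bash
python3 ht.py
```

```text
t 14.35 handle -70.58 r 0.1496 z 0.0759 jaw 19.52 Fcw -3.32 Frad -1.9 Fz 0.28 Mz -0.15 op 0.268
```

>>> play_rows(rows=[[[0,0.0,-0.0018,0.7,0,0,0.0],[0,0.0,-0.0037,1.4,0,0,0.0],[0,0.0001,-0.0052,2,0,0,0.0]]])

```text
time_s: 14.65
position: [0.6131, -0.289, 0.0759]
tcp_rot: [[-0.0, -0.301, 0.954], [0.001, 0.954, 0.301], [-1.0, 0.001, -0.0]]
force: [2.5, 4.6, -0.7]
opening: 0.261
```

```bash
python3 ht.py
```

```text
t 14.65 handle -72.63 r 0.1496 z 0.0759 jaw 17.5 Fcw -3.73 Frad -3.62 Fz -0.66 Mz -0.22 op 0.261
```

>>> play_rows(rows=[[[0,0.0,-0.0018,0.7,0,0,0.0],[0,0.0,-0.0037,1.4,0,0,0.0],[0,0.0001,-0.0052,2,0,0,0.0]]])

```text
time_s: 14.95
position: [0.608, -0.2904, 0.0758]
tcp_rot: [[-0.0, -0.267, 0.964], [0.001, 0.964, 0.267], [-1.0, 0.001, -0.0]]
force: [2.8, 4.1, 0.3]
opening: 0.268
```

```bash
python3 ht.py
```

```text
t 14.95 handle -74.66 r 0.1495 z 0.0758 jaw 15.5 Fcw -3.76 Frad -3.21 Fz 0.29 Mz -0.2 op 0.268
```

>>> play_rows(rows=[[[0,0.0002,-0.0018,0.7,0,0,0.0],[0,0.0004,-0.0037,1.4,0,0,0.0],[0,0.0006,-0.0052,2,0,0,0.0]]])

```text
time_s: 15.25
position: [0.603, -0.2916, 0.0759]
tcp_rot: [[0.0, -0.233, 0.972], [-0.0, 0.972, 0.233], [-1.0, -0.0, 0.0]]
force: [2.7, 4.0, -0.1]
opening: 0.268
```

```bash
python3 ht.py
```

```text
t 15.25 handle -76.62 r 0.1495 z 0.0759 jaw 13.5 Fcw -3.52 Frad -3.31 Fz -0.14 Mz -0.22 op 0.268
```

>>> play_rows(rows=[[[0,0.0,-0.0018,0.7,0,0,0.0],[0,0.0,-0.0037,1.4,0,0,0.0],[0,0.0001,-0.0052,2,0,0,0.0]]])

```text
time_s: 15.55
position: [0.5979, -0.2927, 0.076]
tcp_rot: [[0.0, -0.199, 0.98], [-0.0, 0.98, 0.199], [-1.0, -0.0, 0.0]]
force: [3.0, 3.6, -0.9]
opening: 0.263
```

```bash
python3 ht.py
```

```text
t 15.55 handle -78.63 r 0.1494 z 0.076 jaw 11.5 Fcw -3.63 Frad -2.9 Fz -0.95 Mz -0.18 op 0.263
```

>>> play_rows(rows=[[[0,0.0,-0.0018,0.7,0,0,0.0],[0,0.0,-0.0037,1.4,0,0,0.0],[0,0.0001,-0.0052,2,0,0,0.0]]])

```text
time_s: 15.85
position: [0.5927, -0.2936, 0.0759]
tcp_rot: [[-0.0, -0.165, 0.986], [-0.0, 0.986, 0.165], [-1.0, -0.0, -0.0]]
force: [4.1, 3.3, -0.1]
opening: 0.27
```

```bash
python3 ht.py
```

```text
t 15.85 handle -80.63 r 0.1494 z 0.0759 jaw 9.5 Fcw -4.59 Frad -2.63 Fz -0.12 Mz -0.22 op 0.27
```

>>> play_rows(rows=[[[0,0.0,-0.0018,0.7,0,0,0.0],[0,0.0,-0.0037,1.4,0,0,0.0],[0,0.0001,-0.0052,2,0,0,0.0]]])

```text
time_s: 16.15
position: [0.5876, -0.2944, 0.076]
tcp_rot: [[0.0, -0.131, 0.991], [0.0, 0.991, 0.131], [-1.0, 0.0, 0.0]]
force: [3.3, 4.1, -0.9]
opening: 0.266
```

```bash
python3 ht.py
```

```text
t 16.15 handle -82.61 r 0.1494 z 0.076 jaw 7.5 Fcw -3.81 Frad -3.63 Fz -0.87 Mz -0.2 op 0.266
```

>>> play_rows(rows=[[[0,0.0,-0.0018,0.7,0,0,0.0],[0,0.0,-0.0037,1.4,0,0,0.0],[0,0.0001,-0.0052,2,0,0,0.0]]])

```text
time_s: 16.45
position: [0.5827, -0.2949, 0.076]
tcp_rot: [[0.001, -0.096, 0.995], [-0.0, 0.995, 0.096], [-1.0, -0.0, 0.001]]
force: [4.4, 3.3, -0.3]
opening: 0.264
```

```bash
python3 ht.py
```

```text
t 16.45 handle -84.51 r 0.1494 z 0.076 jaw 5.5 Fcw -4.69 Frad -2.91 Fz -0.25 Mz -0.16 op 0.264
```

>>> play_rows(rows=[[[0,0.0,-0.0018,0.7,0,0,0.0],[0,0.0,-0.0037,1.4,0,0,0.0],[0,0.0001,-0.0052,2,0,0,0.0]]])

```text
time_s: 16.75
position: [0.5778, -0.2953, 0.076]
tcp_rot: [[0.001, -0.061, 0.998], [-0.0, 0.998, 0.061], [-1.0, -0.0, 0.001]]
force: [4.9, 4.6, -1.2]
opening: 0.265
```

```bash
python3 ht.py
```

```text
t 16.75 handle -86.38 r 0.1494 z 0.076 jaw 3.52 Fcw -5.21 Frad -4.28 Fz -1.16 Mz -0.11 op 0.265
```

>>> play_rows(rows=[[[0,0.0002,-0.0013,0.5,0,0,0.0],[0,0.0004,-0.0026,1.0,0,0,0.0],[0,0.0005,-0.0039,1.5,0,0,0.0]]])

```text
time_s: 17.05
position: [0.574, -0.2954, 0.0761]
tcp_rot: [[0.001, -0.035, 0.999], [-0.001, 0.999, 0.035], [-1.0, -0.001, 0.001]]
force: [5.5, 4.0, -0.8]
opening: 0.263
```

```bash
python3 ht.py
```

```text
t 17.05 handle -87.85 r 0.1493 z 0.0761 jaw 2.03 Fcw -5.63 Frad -3.76 Fz -0.8 Mz -0.14 op 0.263
```

>>> play_rows(rows=[[[0,0.0,-0.0013,0.5,0,0,0.0],[0,0.0,-0.0026,1.0,0,0,0.0],[0,0.0001,-0.0039,1.5,0,0,0.0]]])

```text
time_s: 17.35
position: [0.57, -0.2955, 0.076]
tcp_rot: [[0.001, -0.009, 1.0], [-0.001, 1.0, 0.009], [-1.0, -0.001, 0.001]]
force: [3.9, 3.0, -1.1]
opening: 0.261
```

```bash
python3 ht.py
```

```text
t 17.35 handle -89.4 r 0.1493 z 0.076 jaw 0.52 Fcw -3.96 Frad -2.97 Fz -1.06 Mz -0.21 op 0.261
```

>>> play_rows(rows=[[[0,0.0,-0.0018,0.7,0,0,0.0],[0,0.0,-0.0037,1.4,0,0,0.0],[0,0.0001,-0.0052,2,0,0,0.0]]])

```text
time_s: 17.65
position: [0.5645, -0.2954, 0.076]
tcp_rot: [[0.001, 0.026, 1.0], [-0.001, 1.0, -0.026], [-1.0, -0.001, 0.001]]
force: [3.4, 3.3, -2.1]
opening: 0.264
```

Run:
```python
from ht import *
ang()
c=snap("side","s10.png",(320,190,440,290),6)
```

```text
t 17.65 handle -91.5 r 0.1493 z 0.076 jaw -1.49 Fcw -3.29 Frad -3.42 Fz -2.11 Mz -0.25 op 0.264
```

View pics/s10.png

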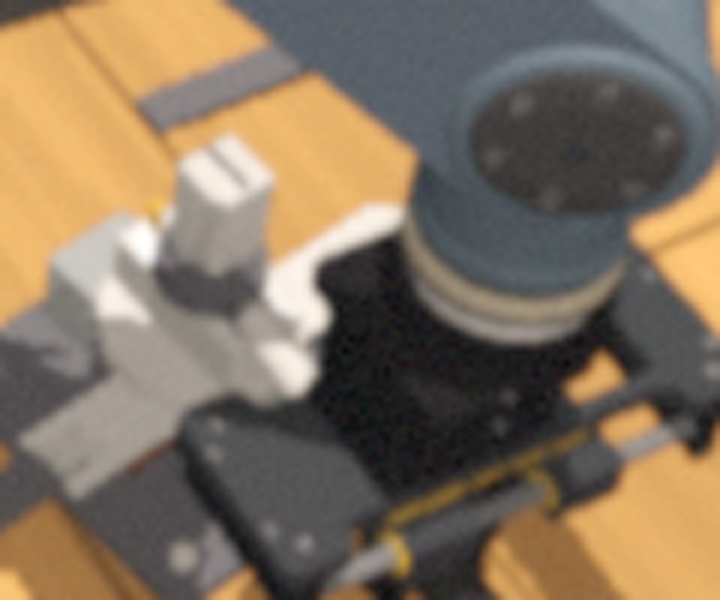

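>>> play_rows(rows=[[[0,0.0,-0.0018,0.7,0,0,0.0],[0,0.0,-0.0037,1.4,0,0,0.0],[0,0.0001,-0.0052,2,0,0,0.0]]])

```text
time_s: 18.0
position: [0.559, -0.2951, 0.076]
tcp_rot: [[0.0, 0.061, 0.998], [-0.0, 0.998, -0.061], [-1.0, -0.0, 0.0]]
force: [2.7, 2.1, -0.2]
opening: 0.268
```

```bash
python3 ht.py
```

```text
t 18.0 handle -93.6 r 0.1492 z 0.076 jaw -3.5 Fcw -2.53 Frad -2.26 Fz -0.2 Mz -0.27 op 0.268
```

>>> play_rows(rows=[[[0,0.0,-0.0018,0.7,0,0,0.0],[0,0.0,-0.0037,1.4,0,0,0.0],[0,0.0001,-0.0052,2,0,0,0.0]]])

```text
time_s: 18.3
position: [0.5536, -0.2946, 0.076]
tcp_rot: [[-0.0, 0.096, 0.995], [-0.0, 0.995, -0.096], [-1.0, -0.0, -0.0]]
force: [3.4, 1.5, -0.4]
opening: 0.27
```

Run:
```python
from ht import *
ang()
c=snap("side","s11.png",(320,190,440,290),6)
```

```text
t 18.3 handle -95.68 r 0.1491 z 0.076 jaw -5.5 Fcw -3.2 Frad -1.83 Fz -0.35 Mz -0.35 op 0.27
```

View pics/s11.png

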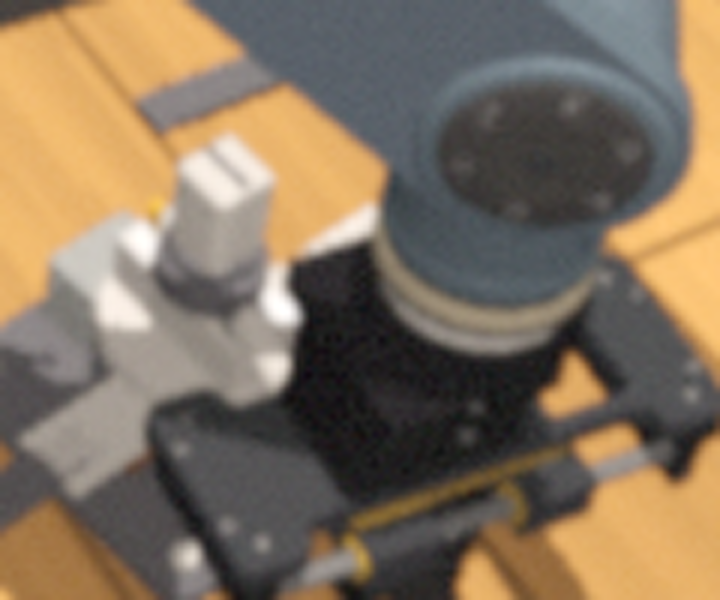

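>>> play_rows(rows=[[[0,0.0,-0.0018,0.7,0,0,0.0],[0,0.0,-0.0037,1.4,0,0,0.0],[0,0.0001,-0.0052,2,0,0,0.0]]])

```text
time_s: 18.65
position: [0.5484, -0.294, 0.0759]
tcp_rot: [[-0.001, 0.13, 0.992], [-0.0, 0.992, -0.13], [-1.0, -0.0, -0.001]]
force: [1.1, 1.1, -1.0]
opening: 0.267
```

```bash
python3 ht.py
```

```text
t 18.65 handle -97.71 r 0.1492 z 0.0759 jaw -7.47 Fcw -0.92 Frad -1.25 Fz -0.98 Mz -0.19 op 0.267
```

>>> play_rows(rows=[[[0,0.0,-0.0018,0.7,0,0,0.0],[0,0.0,-0.0037,1.4,0,0,0.0],[0,0.0001,-0.0052,2,0,0,0.0]]])

```text
time_s: 18.95
position: [0.5438, -0.2935, 0.0761]
tcp_rot: [[0.001, 0.165, 0.986], [-0.001, 0.986, -0.165], [-1.0, -0.001, 0.001]]
force: [2.8, -0.4, 0.4]
opening: 0.265
```

```bash
python3 ht.py
```

```text
t 18.95 handle -99.48 r 0.1493 z 0.0761 jaw -9.47 Fcw -2.78 Frad -0.04 Fz 0.43 Mz -0.12 op 0.265
```

Run:
```python
from fit import *
cs=capture("side")
b=.014;h=.092
# head yaw ~-85: +x=(0.09,-1), +y = (1,.09). -x+... image: +worldy left-up, +worldx right-up
pts=[((-b,-b,h),(177,175)),((-b,b,h),(228,132)),((b,b,h),(274,180)),((b,-b,h),(226,222))]
S=[(cs,m,np.array(Z(u,6,(320,190)))) for m,u in pts]
for zf in (.06,):
    r,f=fitw([],S,zf,[.568,-.146,-1.5,zf],False); print(r.x.round(4),np.degrees(r.x[2]),r.fun[:-1].round(2))
```

```text
[ 0.5648 -0.1504 -1.3541  0.06  ] -77.58536241664292 [-0.53 -0.29 -0.37  1.04  0.79  0.14  0.11 -0.87]
```

```bash
python3 - <<'E'
from h import *
c=capture("side"); im=c["pixels"][205:262,325:385,::-1]
im=cv2.resize(im,None,fx=10,fy=10,interpolation=cv2.INTER_CUBIC)
cv2.imwrite("pics/s12.png",im)
E
python3 ht.py
```

```text
t 19.05 handle -99.47 r 0.1494 z 0.0761 jaw -9.45 Fcw -2.47 Frad -0.51 Fz -1.19 Mz -0.1 op 0.265
```

View pics/s12.png

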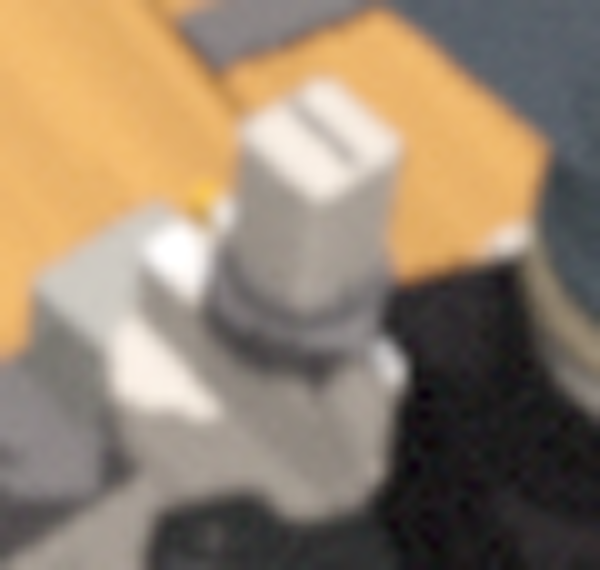

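Run:
```python
from fit import *
cs=capture("side")
def L(a,b,z):
    A=onplane(cs,Z(a,10,(325,205)),z);B=onplane(cs,Z(b,10,(325,205)),z);d=B-A
    print(A[:2].round(4),B[:2].round(4),np.hypot(*d[:2]).round(4),np.degrees(np.arctan2(d[1],d[0])).round(1))
L((293,97),(358,165),.152)
L((143,300),(287,512),.060)
L((150,320),(280,505),.060)
L((245,135),(318,203),.152)
L((322,78),(398,140),.152)
```

```text
[ 0.5658 -0.1344] [ 0.5677 -0.1585] 0.0242 -85.4
[ 0.5501 -0.1095] [ 0.5465 -0.18  ] 0.0706 -93.0
[ 0.5483 -0.1157] [ 0.5461 -0.1775] 0.0619 -92.0
[ 0.5498 -0.1392] [ 0.5535 -0.1639] 0.025 -81.4
[ 0.5749 -0.1325] [ 0.58   -0.1564] 0.0244 -78.0
```

>>> play_rows(rows=[[[0,0.0,-0.0013,0.5,0,0,0.0],[0,0.0,-0.0026,1.0,0,0,0.0],[0,0.0001,-0.0039,1.5,0,0,0.0]]])

```text
time_s: 19.4
position: [0.5402, -0.2925, 0.076]
tcp_rot: [[0.001, 0.191, 0.982], [-0.0, 0.982, -0.191], [-1.0, -0.0, 0.001]]
force: [3.2, -1.1, -0.4]
opening: 0.266
```

```bash
python3 ht.py
```

```text
t 19.4 handle -100.92 r 0.149 z 0.076 jaw -11.0 Fcw -3.33 Frad 0.43 Fz -0.38 Mz -0.17 op 0.266
```

>>> play_rows(rows=[[[0,0.0,-0.0013,0.5,0,0,0.0],[0,0.0,-0.0026,1.0,0,0,0.0],[0,0.0,-0.0026,1.0,0,0,0.0]]])

```text
time_s: 19.7
position: [0.5377, -0.2919, 0.0761]
tcp_rot: [[0.001, 0.207, 0.978], [-0.0, 0.978, -0.207], [-1.0, -0.0, 0.001]]
force: [3.9, 1.1, -0.9]
opening: 0.262
```

```bash
python3 ht.py
```

```text
t 19.7 handle -101.91 r 0.1489 z 0.0761 jaw -11.97 Fcw -3.64 Frad -1.86 Fz -0.93 Mz -0.17 op 0.262
```

>>> play_rows(rows=[[[0,0,0,0,0,0,0.03],[0,0,0,0,0,0,0.04],[0,0,0,0,0,0,0.06],[0,0,0,0,0,0,0.06],[0,0,0,0,0,0,0.06]]])

```text
time_s: 20.2
position: [0.5365, -0.2916, 0.0757]
tcp_rot: [[-0.002, 0.207, 0.978], [0.001, 0.978, -0.207], [-1.0, 0.0, -0.002]]
force: [-0.0, 0.1, 0.0]
opening: 0.616
```

Run:
```python
from ht import *
ang()
c=snap("side","s13.png",(320,190,440,290),6)
```

```text
t 20.2 handle -102.37 r 0.1489 z 0.0757 jaw -11.93 Fcw 0.07 Frad -0.1 Fz 0.0 Mz -0.01 op 0.616
```

View pics/s13.png

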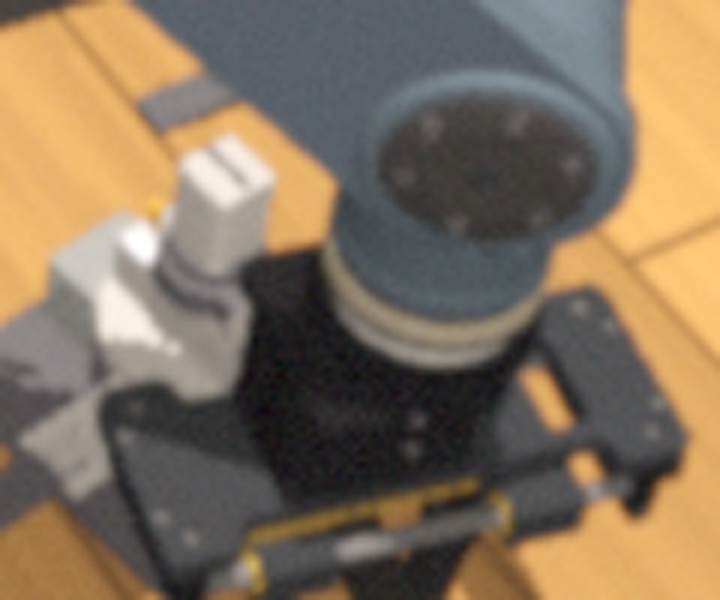

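>>> play_rows(rows=[[[-0.01,0,0,0,0,0,0.06],[-0.03,0,0,0,0,0,0.07],[-0.06,0,0,0,0,0,0.087],[-0.09,0,0,0,0,0,0.087],[-0.11,0,0,0,0,0,0.087],[-0.12,0,0,0,0,0,0.087],[-0.12,0,0,0,0,0,0.087]]])

```text
time_s: 20.95
position: [0.538, -0.2924, 0.1979]
tcp_rot: [[0.003, 0.207, 0.978], [-0.002, 0.978, -0.207], [-1.0, -0.002, 0.003]]
force: [0.8, -0.2, 0.5]
opening: 0.994
```

Run:
```python
from ht import *
ang()
c=snap("side","s14.png",(320,180,450,290),6)
```

```text
t 20.95 handle -101.76 r 0.1493 z 0.1979 jaw -11.94 Fcw -0.79 Frad 0.05 Fz 0.53 Mz -0.04 op 0.994
```

View pics/s14.png

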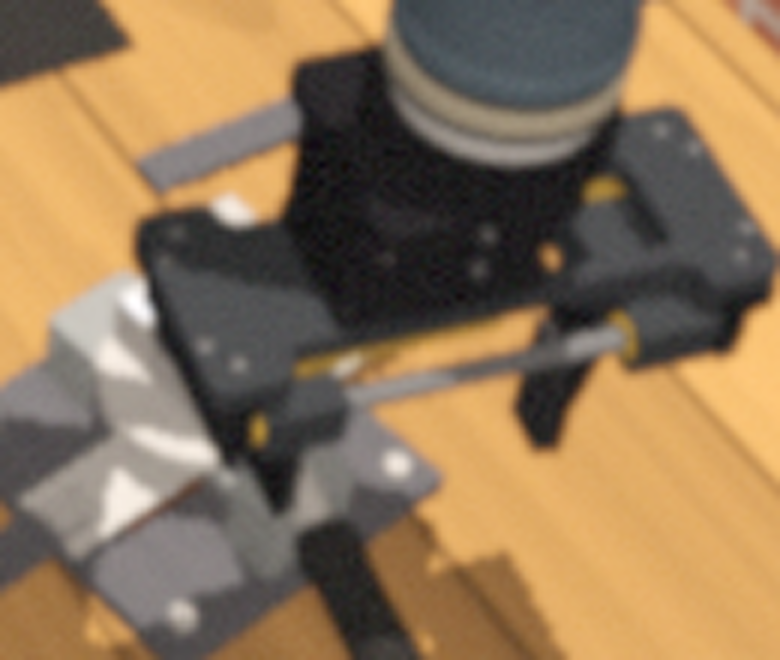

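>>> play_rows(rows=[[[-0.02,0.0,0,0,0,0,0.087],[-0.05,0.03,0,0,0,0,0.087],[-0.06,0.07,0,0,0,0,0.087],[-0.06,0.11,-0.01,-3,0,0,0.087],[-0.06,0.15,-0.02,-6,0,0,0.087],[-0.06,0.19,-0.02,-9,0,0,0.087],[-0.06,0.23,-0.03,-12,0,0,0.087],[-0.06,0.27,-0.04,-16,0,0,0.087],[-0.06,0.3,-0.05,-16,0,0,0.087],[-0.06,0.32,-0.05,-16,0,0,0.087],[-0.06,0.32,-0.05,-16,0,0,0.087]]])

```text
time_s: 22.1
position: [0.5535, 0.0342, 0.2543]
tcp_rot: [[-0.003, -0.074, 0.997], [0.001, 0.997, 0.074], [-1.0, 0.001, -0.003]]
force: [-0.5, 0.3, -0.1]
opening: 0.998
```

Run:
```python
from ht import *
ang()
c=snap("side","s15.png",(320,185,420,295),6)
c=snap("top","t15.png",(290,90,420,240),5)
```

```text
t 22.1 handle 94.71 r 0.181 z 0.2543 jaw 4.27 Fcw -0.46 Frad 0.3 Fz -0.13 Mz 0.04 op 0.998
```

View pics/s15.png

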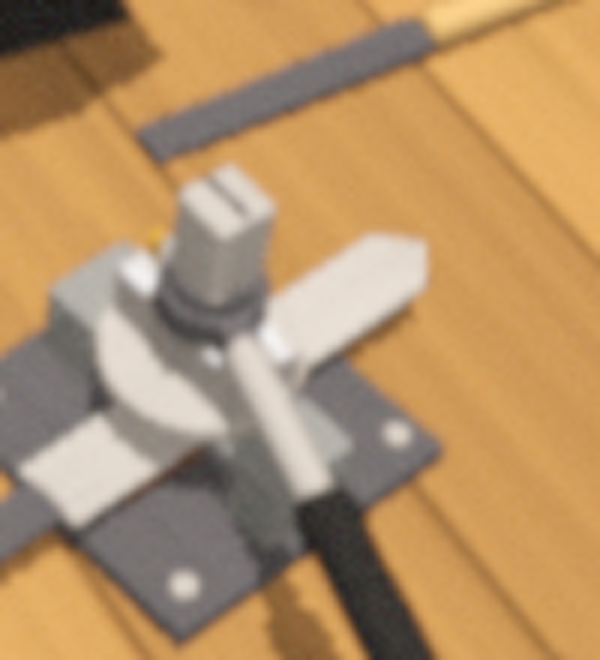

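View pics/t15.png

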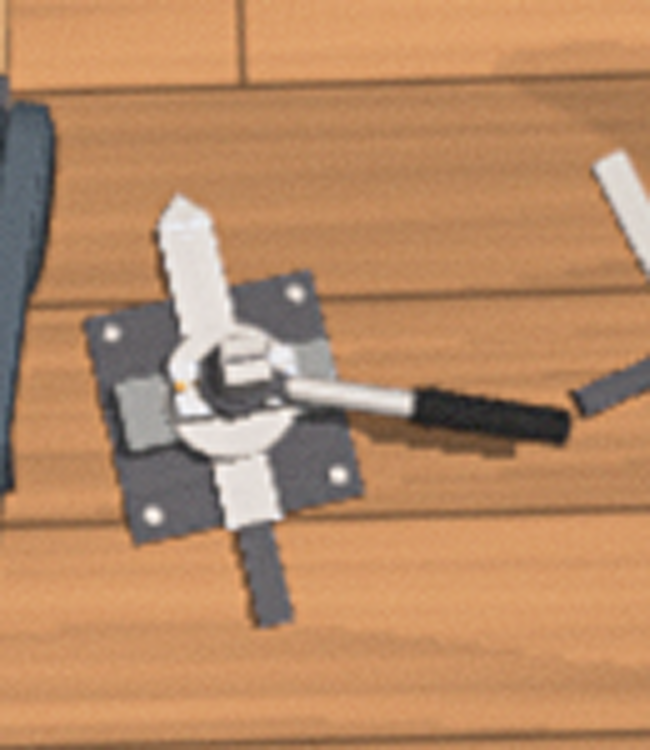

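Run:
```python
from fit import *
c=capture("top"); im=c["pixels"][148:188,320:360,::-1]
im=cv2.resize(im,None,fx=15,fy=15,interpolation=cv2.INTER_CUBIC);cv2.imwrite("pics/t16.png",im)
for a,b in [((300,390),(565,426)),((420,405),(565,426))]:
    A=onplane(c,Z(a,5,(290,90)),.095);B=onplane(c,Z(b,5,(290,90)),.095);d=B-A;e=B[:2]-[.5684,-.1462]
    print(A[:2].round(4),B[:2].round(4),np.degrees(np.arctan2(d[1],d[0])).round(2),np.degrees(np.arctan2(e[1],e[0])).round(2),np.hypot(*e))
```

```text
[ 0.5601 -0.1836] [ 0.5339 -0.3408] -99.49 -100.07 0.19761380098165374
[ 0.549  -0.2549] [ 0.5339 -0.3408] -100.01 -100.07 0.19761380098165374
```

View pics/t16.png

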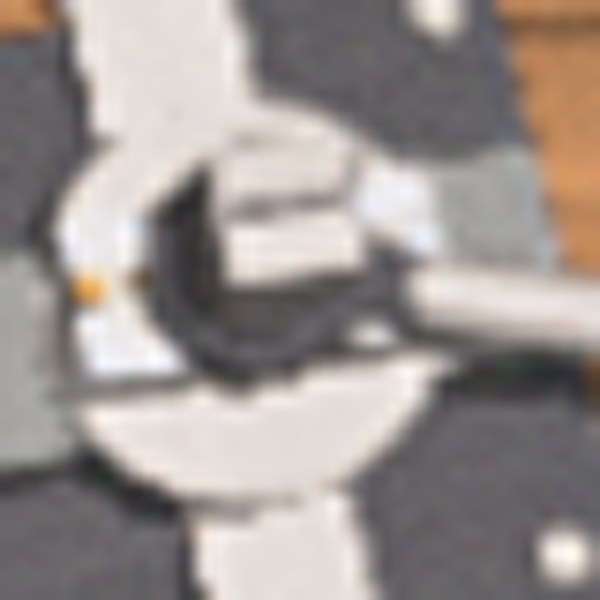

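Run:
```python
from fit import *; from mv import go
c=capture("top")
for a,b,z in [((75,395),(445,358),.06),((70,395),(440,358),.086),((230,285),(362,262),.152),((240,212),(350,192),.152)]:
    A=onplane(c,Z(a,15,(320,148)),z);B=onplane(c,Z(b,15,(320,148)),z);d=B-A
    print(A[:2].round(4),B[:2].round(4),np.degrees(np.arctan2(d[1],d[0])).round(2))
# block top quad center
q=np.mean([onplane(c,Z(p,15,(320,148)),.152) for p in [(215,165),(350,140),(362,262),(230,287)]],0);print(q)
go(.5682,-.1462,.20,6)
```

```text
[ 0.5496 -0.1104] [ 0.5552 -0.1863] -85.78
[ 0.5448 -0.1074] [ 0.5503 -0.182 ] -85.78
[ 0.5532 -0.1341] [ 0.5569 -0.1595] -81.55
[ 0.5674 -0.1365] [ 0.5707 -0.1578] -81.12
[ 0.56682074 -0.14593429  0.152     ]
t 22.3 pos [0.5543 0.0306 0.2551] jaw 4.01 F [-0.7 -0.4 -0.6] M [-0.06  0.03 -0.01] open 0.997 q [ -8.4  22.7  89.9  -0.   67.5 -12.3]
shift [ 0.0552 -0.1774  0.0016] rx -1.99 dist 0.186
```

>>> play_rows(rows=[[[0.0,-0.02,0,0,0,0,0.087],[0.0,-0.05,0,0,0,0,0.087],[0.01,-0.08,0,0,0,0,0.087],[0.02,-0.11,0.001,0,0,0,0.087],[0.03,-0.14,0.001,-1,0,0,0.087],[0.04,-0.165,0.001,-1,0,0,0.087],[0.055,-0.1774,0.001,-1.2,0,0,0.087],[0.055,-0.1774,0.001,-1.2,0,0,0.087],[0.055,-0.1774,0.001,-1.2,0,0,0.087]]])

```text
time_s: 23.2
position: [0.5674, -0.145, 0.2003]
tcp_rot: [[-0.002, -0.09, 0.996], [0.002, 0.996, 0.09], [-1.0, 0.002, -0.002]]
force: [-0.2, 0.4, -0.3]
opening: 0.998
```

Run:
```python
from mv import *
go(.568,-.1462,.1135,5.3)
c=snap("side","s17.png",(310,170,420,290),6)
```

```text
t 23.2 pos [ 0.5674 -0.145   0.2003] jaw 5.19 F [-0.2  0.4 -0.3] M [-0.14  0.04  0.02] open 0.998 q [-25.3  28.7  89.1   0.   62.3 -30.5]
shift [ 0.0867 -0.0014  0.0007] rx -0.11 dist 0.087
```

View pics/s17.png

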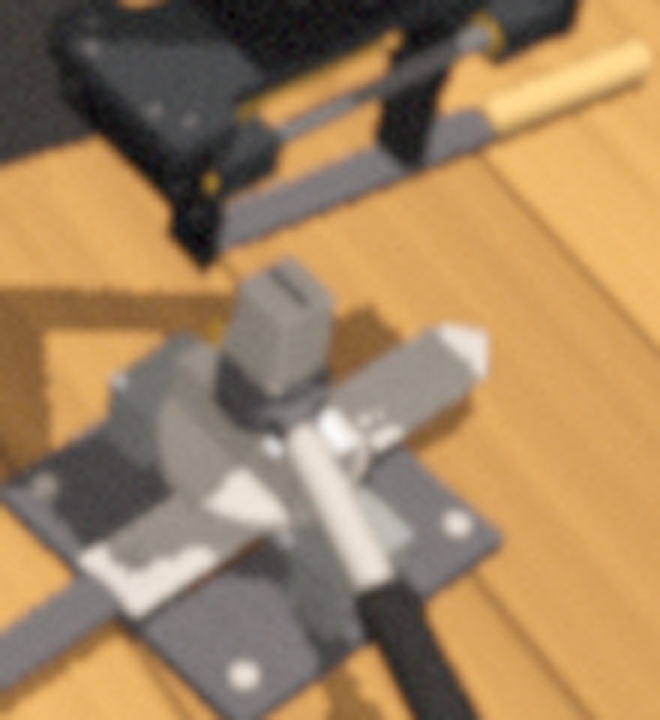

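>>> play_rows(rows=[[[0.015,0,0.0,0,0,0,0.087],[0.035,0,0.0,0,0,0,0.087],[0.055,0,0.0,0,0,0,0.087],[0.07,0,0,0,0,0,0.087],[0.082,0,0,0,0,0,0.087],[0.086,0,0,0,0,0,0.087],[0.086,0,0,0,0,0,0.06],[0.086,0,0,0,0,0,0.04]]])

```text
time_s: 24.05
position: [0.5688, -0.1452, 0.1157]
tcp_rot: [[0.001, -0.092, 0.996], [-0.001, 0.996, 0.092], [-1.0, -0.001, 0.001]]
force: [0.9, 0.2, 0.0]
opening: 0.894
```

Run:
```python
from mv import *
go(.568,-.1462,.1135,5.3)
```

```text
t 24.05 pos [ 0.5688 -0.1452  0.1157] jaw 5.28 F [0.9 0.2 0. ] M [-0.06  0.05  0.  ] open 0.894 q [-25.2  35.3  93.1   0.   51.5 -30.5]
shift [ 0.0022 -0.0009 -0.0008] rx -0.02 dist 0.003
```

>>> play_rows(rows=[[[0,0,0,0,0,0,0.04],[0,0,0,0,0,0,0.035],[0,0,0,0,0,0,0.03],[0,0,0,0,0,0,0.025],[0,0,0,0,0,0,0.0],[0,0,0,0,0,0,0.0],[0,0,0,0,0,0,0.0],[0,0,0,0,0,0,0.0],[0,0,0,0,0,0,0.0]]])

```text
time_s: 24.95
position: [0.5688, -0.1453, 0.1151]
tcp_rot: [[0.001, -0.092, 0.996], [-0.0, 0.996, 0.092], [-1.0, -0.001, 0.001]]
force: [1.8, 0.2, -1.3]
opening: 0.319
```

Run:
```python
from mv import *
go(.568,-.1462,.1135,5.3)
```

```text
t 24.95 pos [ 0.5688 -0.1453  0.1151] jaw 5.28 F [ 1.8  0.2 -1.3] M [ 0.07 -0.38  0.23] open 0.319 q [-25.2  35.4  93.1   0.   51.4 -30.5]
shift [ 0.0016 -0.0008 -0.0009] rx -0.02 dist 0.002
```

>>> play_rows(rows=[[[-0.002,0,0,0,0,0,0.0],[-0.005,0,0,0,0,0,0.0],[-0.01,0,0,0,0,0,0.0],[-0.016,0,0,0,0,0,0.0],[-0.024,0,0,0,0,0,0.0],[-0.034,0,0,0,0,0,0.0],[-0.044,0,0,0,0,0,0.0],[-0.056,0,0,0,0,0,0.0],[-0.06,0,0,0,0,0,0.0],[-0.06,0,0,0,0,0,0.0]]])

```text
time_s: 25.95
position: [0.5687, -0.1456, 0.1763]
tcp_rot: [[0.002, -0.092, 0.996], [-0.001, 0.996, 0.092], [-1.0, -0.001, 0.002]]
force: [0.6, 1.2, -5.3]
opening: 0.319
```

Run:
```python
from mv import *
go(.4572,.1856,.175,91.06)
c=snap("side","s18.png",(310,170,420,290),6)
```

```text
t 25.95 pos [ 0.5687 -0.1456  0.1763] jaw 5.26 F [ 0.6  1.2 -5.3] M [-0.03 -0.01 -0.02] open 0.319 q [-25.3  30.5  90.4  -0.   58.9 -30.5]
shift [ 0.0007  0.34   -0.0807] rx -85.8 dist 0.349
```

View pics/s18.png

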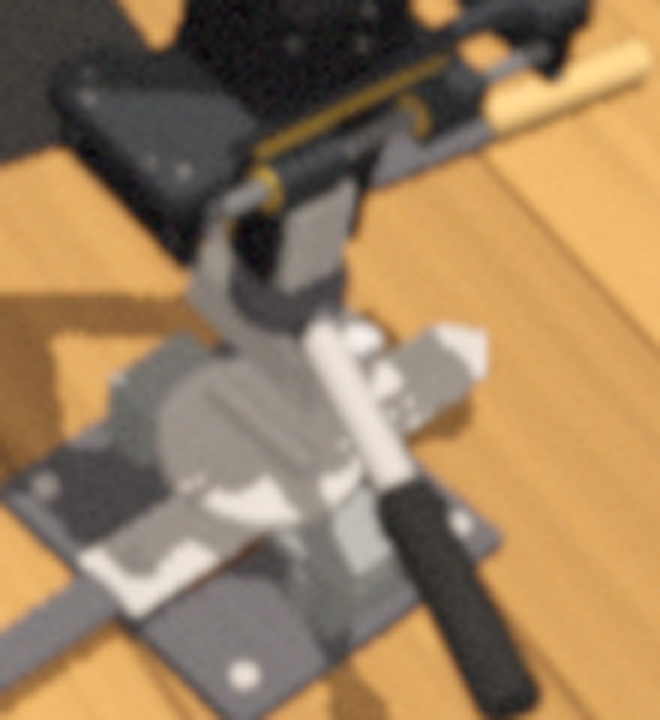

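>>> play_rows(rows=[[[0,0.005,-0.001,-3,0,0,0.0],[0,0.02,-0.005,-8,0,0,0.0],[0,0.045,-0.011,-14,0,0,0.0],[0,0.075,-0.018,-21,0,0,0.0],[0,0.105,-0.025,-28,0,0,0.0],[0,0.135,-0.032,-35,0,0,0.0],[0,0.165,-0.039,-42,0,0,0.0],[0,0.195,-0.046,-49,0,0,0.0],[0,0.225,-0.053,-56,0,0,0.0],[0,0.255,-0.06,-62,0,0,0.0],[0,0.28,-0.066,-68,0,0,0.0],[0,0.295,-0.07,-72,0,0,0.0]]])

```text
time_s: 27.2
position: [0.4698, 0.1438, 0.1745]
tcp_rot: [[-0.002, -0.976, 0.216], [0.0, 0.216, 0.976], [-1.0, 0.002, -0.0]]
force: [-0.1, 0.3, -6.3]
opening: 0.322
```

>>> play_rows(rows=[[[0,0,0,0,0,0,0.0],[0,0,0,0,0,0,0.0],[0,0,0,0,0,0,0.0]]])

```text
time_s: 27.5
position: [0.4719, 0.1414, 0.1749]
tcp_rot: [[0.0, -0.975, 0.222], [-0.0, 0.222, 0.975], [-1.0, -0.0, -0.0]]
force: [-0.5, 0.2, -5.3]
opening: 0.318
```

Run:
```python
from mv import *
go(.4572,.1856,.12,91.06)
```

```text
t 27.5 pos [0.4719 0.1414 0.1749] jaw 77.19 F [-0.5  0.2 -5.3] M [ 0.05  0.03 -0.01] open 0.318 q [  3.7  24.1 103.7  -0.   52.1 -73.5]
shift [0.0548 0.0241 0.0398] rx -13.87 dist 0.072
```

>>> play_rows(rows=[[[0,0.003,0.005,-2,0,0,0.0],[0.005,0.008,0.014,-5,0,0,0.0],[0.015,0.014,0.023,-8,0,0,0.0],[0.025,0.019,0.031,-11,0,0,0.0],[0.04,0.022,0.037,-13,0,0,0.0],[0.05,0.0241,0.0398,-13.9,0,0,0.0],[0.055,0.0241,0.0398,-13.9,0,0,0.0],[0.055,0.0241,0.0398,-13.9,0,0,0.0],[0.055,0.0241,0.0398,-13.9,0,0,0.0]]])

```text
time_s: 28.4
position: [0.4573, 0.1859, 0.1202]
tcp_rot: [[0.001, -1.0, -0.02], [0.0, -0.02, 1.0], [-1.0, -0.001, -0.0]]
force: [0.5, 0.4, -5.8]
opening: 0.318
```

Run:
```python
from mv import *
go(.4572,.1856,.0591,91.06)
c=snap("side","s19.png",(200,80,340,230),4)
```

```text
t 28.4 pos [0.4573 0.1859 0.1202] jaw 91.12 F [ 0.5  0.4 -5.8] M [ 0.01  0.07 -0.  ] open 0.318 q [  9.1  29.5 106.3  -0.   44.2 -82. ]
shift [ 0.0611  0.0001 -0.0003] rx 0.06 dist 0.061
```

View pics/s19.png

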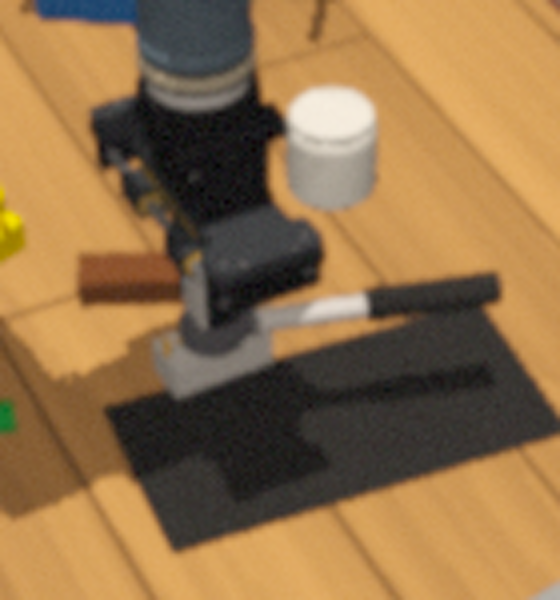

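Kinked handle clearly visible, so the click held. Lowering onto the mat.

>>> play_rows(rows=[[[0.01,0,0,0,0,0,0.0],[0.022,0,0,0,0,0,0.0],[0.035,0,0,0,0,0,0.0],[0.045,0,0,0,0,0,0.0],[0.052,0,0,0,0,0,0.0],[0.056,0,0,0,0,0,0.0],[0.059,0,0,0,0,0,0.0],[0.06,0,0,0,0,0,0.0],[0.06,0,0,0,0,0,0.0]]])

```text
time_s: 29.35
position: [0.4569, 0.1862, 0.0601]
tcp_rot: [[0.0, -1.0, -0.02], [0.0, -0.02, 1.0], [-1.0, -0.0, 0.0]]
force: [-0.2, 0.3, -6.3]
opening: 0.322
```

>>> play_rows(rows=[[[0.0008,0,0,0,0,0,0.0],[0.0014,0,0,0,0,0,0.0],[0.0014,0,0,0,0,0,0.0]]])

```text
time_s: 29.65
position: [0.4569, 0.1863, 0.059]
tcp_rot: [[0.001, -1.0, -0.02], [0.0, -0.02, 1.0], [-1.0, -0.001, 0.0]]
force: [-0.9, -0.2, -2.0]
opening: 0.319
```

>>> play_rows(rows=[[[0.0006,0,0,0,0,0,0.0],[0.0006,0,0,0,0,0,0.0],[0.0006,0,0,0,0,0,0.0]]])

```text
time_s: 29.95
position: [0.4569, 0.1864, 0.059]
tcp_rot: [[0.001, -1.0, -0.02], [0.0, -0.02, 1.0], [-1.0, -0.001, 0.0]]
force: [-2.5, 0.4, 5.6]
opening: 0.323
```

>>> play_rows(rows=[[[0,0,0,0,0,0,0.03],[0,0,0,0,0,0,0.035],[0,0,0,0,0,0,0.05],[0,0,0,0,0,0,0.07],[0,0,0,0,0,0,0.087],[0,0,0,0,0,0,0.087],[0,0,0,0,0,0,0.087]]])

```text
time_s: 30.65
position: [0.4567, 0.1862, 0.0579]
tcp_rot: [[-0.0, -1.0, -0.02], [-0.0, -0.02, 1.0], [-1.0, 0.0, -0.0]]
force: [-0.2, -1.0, 0.1]
opening: 0.77
```

>>> play_rows(rows=[[[-0.005,0,0,0,0,0,0.087],[-0.02,0,0,0,0,0,0.087],[-0.045,0,0,0,0,0,0.087],[-0.08,0,0,0,0,0,0.087],[-0.115,0,0,0,0,0,0.087],[-0.15,0,0,0,0,0,0.087],[-0.16,0.01,0.03,0,0,0,0.087],[-0.16,0.02,0.07,0,0,0,0.087],[-0.16,0.03,0.11,0,0,0,0.087],[-0.16,0.04,0.15,0,0,0,0.087],[-0.16,0.05,0.19,0,0,0,0.087],[-0.16,0.05,0.21,0,0,0,0.087]]])

```text
time_s: 31.85
position: [0.4005, 0.3978, 0.2183]
tcp_rot: [[-0.0, -1.0, -0.023], [0.001, -0.023, 1.0], [-1.0, 0.0, 0.001]]
force: [-0.8, -0.1, 0.3]
opening: 0.998
```

>>> play_rows(rows=[[[0,0,0,0,0,0,0.087],[0,0,0,0,0,0,0.087],[0,0,0,0,0,0,0.087]]])

```text
time_s: 32.15
position: [0.4023, 0.3939, 0.2179]
tcp_rot: [[-0.001, -1.0, -0.019], [-0.001, -0.019, 1.0], [-1.0, 0.001, -0.001]]
force: [-0.4, 0.3, -0.4]
opening: 1.004
```

Run:
```python
from mv import *
go(.4572,.1856,.0591,91.06)
snap("side","s20.png"); snap("top","t20.png")
snap("top","tW2.png",(215,175,255,225),12)
snap("side","sW2.png",(235,150,325,205),8)
```

```text
t 32.15 pos [0.4023 0.3939 0.2179] jaw 91.11 F [-0.4  0.3 -0.4] M [ 0.   -0.01  0.01] open 1.004 q [ 33.   25.8  91.4  -0.   62.9 -58.1]
shift [ 0.1589 -0.051  -0.2092] rx 0.05 dist 0.268
```

View pics/s20.png

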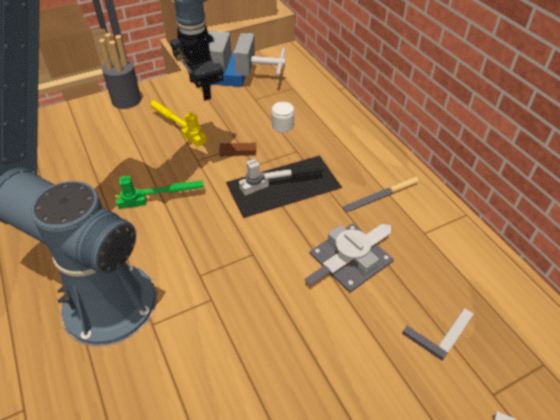

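View pics/t20.png

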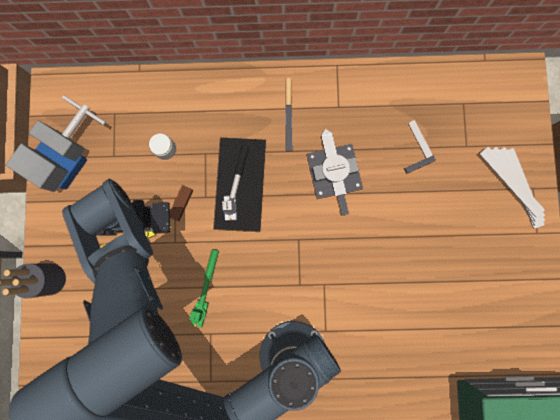

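View pics/tW2.png

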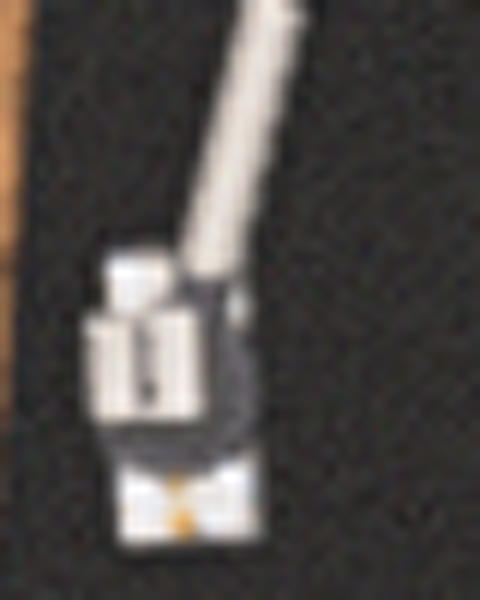

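View pics/sW2.png

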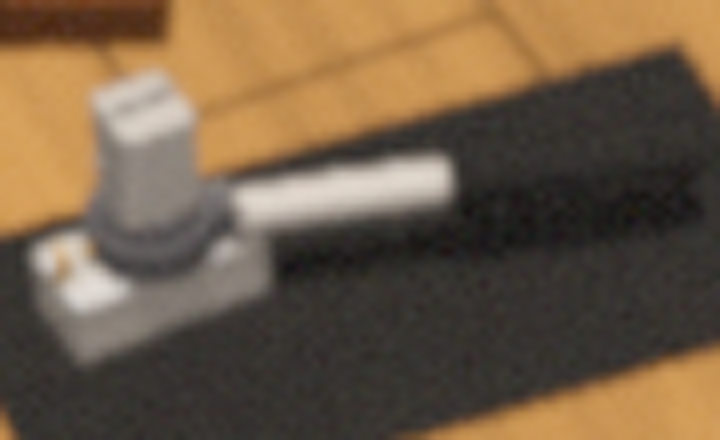

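Wrench head back in its original spot (top view block ~227,205; handle kinked), bar visibly turned, bystanders unmoved and gripper clear. Handing in.

Run:
```python
from rig import *
print(hand_in())
```

```text
the job is handed in; nothing more can be done
None
```

I seated the steel wrench fully on the clamp screw, let go, and tightened by the handle to the first click. I then lifted it off by its block, stood it back on the mat and released it. The job is handed in at about 32 s of the 72 s allowed.

- **Seating:** the foot touched down at the height expected for the flange. In a side-view overlay the block's top came out about 2 pixels low. I put that down to picking and calibration error.
- **Click:** the force at the grip rose to about 5.6 N, fell to about 0.9 N, and was about 3.6 N against the clutch stop when I stopped, well below the 16 N limit. After release the handle stayed kinked by about 15.5–17°, and the head had turned about 25° with the screw.
- **Force reading during turning:** the steady pull was about 3.7 N, more than the 2.3 N I expected from the stated friction. I did not explain the difference.
- **Last pictures:** the wrench head stands within about 1 mm of where it started. The handle is kinked inwards over the mat and the gripper is clear. The bystanders look unmoved, though the arm partly hides the yellow look-alike from the top camera; it shows in place from the side.

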